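# Camlock coupling onto the tank neck

## Task

Close the small tank: lift the coupling onto the tank's grooved adaptor and push it down until it is fully home, with its two cam arms still raised. Then swing the cam arms fully down to their stops, one after the other, so that the coupling is locked on. Be firm but gentle: feel for the stops and do not force the valve or the arms, and leave the loose bearing, bolt and spring where they are.

Things in the scene. Friction and masses are not known exactly. Their poses are not given: they have to be found in the camera images.
- coupling_grip (a point): Loose steel coupling, 0.5 kg, standing mouth-down on the bench. Grip it by the square head on top: 34 x 34 mm, 36 mm tall, flats facing along x and y. This point is the head's middle, on the axis, 66 mm above the mouth's rim, 14 mm below the top. z points up along the coupling; y points to cam arm A, -y to cam arm B.
- coupling: The same coupling; this point is the centre of its mouth, level with the rim, axes as above. Round skirt 56 mm across, 44 mm tall, closed on top (whole height with the head 80 mm). Bore 42.4 mm wide, 38 mm deep to its flat inner roof. When home on the adaptor its rim is 36 mm below the adaptor's top end.
- cam_a (a joint): Steel cam arm on the +y side: bar 14 mm wide, 6 mm thick, 65 mm long, a ring at its end. 0 rad: raised, outward and 45 deg upward; grows swinging down; 1.40: fully down at its solid stop, outward and 35 deg below level. Stiff hinge (0.22 N m): stays where left, needs 4 to 8 N pushed down near its end. Its nose catches in the groove only if the coupling is within 6 mm of home.
- cam_b (a joint): The same cam arm on the coupling's -y side, same joint values. The hinges of both lie 31 mm from the coupling's axis, 23 mm above the mouth's rim, and turn about the coupling's x axis. More than 40 N on an arm bends it.
- cam_a_tip (a point): Point in the middle of cam arm A, 60 mm out from its hinge, 5 mm short of the bar's end.
- cam_b_tip (a point): The same point on cam arm B.
- tank: Small grey steel tank fixed to the bench, a box 150 mm (x) x 170 mm (y), 52 mm tall, with the adaptor standing upright in the middle of its top. Origin at the centre of its underside.
- neck_foot (a point): Point on the adaptor's axis, level with the tank's top face. The adaptor is a plain round steel post 40 mm across with a groove 16 mm wide and a 4 mm chamfer at its top end. It is screwed in to a depth that differs each time and is not given: its top end stands 64 to 90 mm above this point.
- poppet (a joint): Brass valve button, 18 mm across, in the adaptor's top end, pressed in by the coupling's inner roof. 0: stands 14 mm proud; 0.012 m: fully in, at a solid stop, 2 mm proud. Stiff (about 10 N), stays where it is left. More than 40 N on it damages it.
- bearing_a: Loose steel ball bearing, 48 mm across, 18 mm tall, lying between the tank and the coupling; origin at its underside. To be left alone.
- bolt_0: Loose hexagon bolt, 54 mm long, lying nearer the robot than the bearing; origin at its underside. To be left alone.
- spring_b: Loose coil spring standing upright, 39 mm across, 66 mm tall, behind the bearing; origin at its underside. To be left alone.
Not all that is in view belongs to the job. What is shaped like the coupling but pink is not meant.

How it is judged:
On the way, in this order (a step that is already met when the one before it is completed fails the run):
1. the coupling is on the adaptor and pushed home (valve button pressed in by more than 10.5 of its 12 mm), both cam arms still raised (value of joint poppet above 0.0105 m and horizontal distance between coupling_grip and neck_foot below 0.004 m and angle between coupling_grip's own z axis and vertical below 0.07 rad and value of joint each of cam_a, cam_b below 0.8 rad), for 0.2 s.
2. one cam arm is fully down while the other is still raised (((value of joint cam_a above 1.3 rad and value of joint cam_b below 0.8 rad) or (value of joint cam_b above 1.3 rad and value of joint cam_a below 0.8 rad))), for 0.2 s.
3. both cam arms are fully down (value of joint each of cam_a, cam_b above 1.3 rad), for 0.2 s.
At the end, for the whole second after the job is handed in: The coupling sits upright (within 4 deg) and centred (within 4 mm) on the adaptor, the valve button is pressed in by more than 10.5 mm, and both cam arms are fully down (above 1.30 of 1.40 rad) and at rest (all of step 3 and value of joint poppet above 0.0105 m and horizontal distance between coupling_grip and neck_foot below 0.004 m and angle between coupling_grip's own z axis and vertical below 0.07 rad and velocity of joint cam_a between -0.05 and 0.05 rad/s and velocity of joint cam_b between -0.05 and 0.05 rad/s); the robot touches nothing.
It fails at once if the valve button is pressed with more than 40 N (contact force between poppet_c0 and coupling above 40 N).
It fails at once if a cam arm is pushed with more than 40 N (contact force between any of cam_a_c0, cam_b_c0 and the fingers above 40 N).
It fails at once if a loose bystander (bearing, bolt or spring) is moved by more than 30 mm (distance of any of bearing_a, bolt_0, spring_b from where it was at the start of the episode above 0.03 m).
It also fails if it takes over 64 s, if anything falls off the work surface, if the arm or the gripper's body presses on something with over 40 N, if the wrist force passes 120 N, or if a joint passes its speed limit or range.

## Robot

A 6-joint arm with a two-finger parallel gripper is mounted at the origin on a cart in front of the work surface, level with it; the furniture and walls round the work are solid. World frame = base frame: x ahead of the robot, y to its left, z up, the work surface at z = 0. Lengths are in m, angles in rad, forces in N, time in s.
With the tool pointing down it reaches from about 0.375 to 0.9 m from the base axis. Payload 3.1 kg.
Tool frame: the origin (TCP) lies at the very end of the fingers, on their centre line; the grasp point (between the pads) lies 19 mm behind it; x points along the fingers, y is the direction in which the jaws open and shut, and the axes are right-handed (so a half turn about x gives the same grasp; the last joint's range is limited). The gripper opens to 85 mm and grips with 20 to 120 N. Pads are 22 mm wide; open, the fingers measure 114 mm over their backs; the gripper's body (76 mm by 85 mm) begins 54 mm behind the grasp point. The pads swing forward as they close: fully open they stand 13 mm farther back than shut.
Start: joints at [1.052, 0.527, 1.433, -0, 1.181, -0.178], TCP at [0.208, 0.589, 0.231] pointing down, gripper open.
Joint ranges: [-3.08, 3.08], [-0.75, 2.2], [0.22, 2.44], [-1.43, 4.57], [0, 2.65], [-2.85, 2.85]. Speed limits (rad/s): [2.79, 2.79, 3.14, 3.14, 3.14, 3.14].

## Interface

Orientations are given as a unit quaternion [x, y, z, w].
In Python, from station import manip gives the robot as it stands.
- The arm moves only by the shell command python3 -m jog 'ROWS' [FORCE]. ROWS is a JSON object of lists of equal length, an entry for each row: "linear": the shift along the tool's x, y, z in cm, a list of three; "twist": the turn about the tool's x in rad; "claw": the opening, from -1 (shut) to 1 (fully open). A call has 1 to 20 rows; each row is the pose to reach, as a shift and turn from the pose commanded when the call began, along the tool's axes at that moment; what a row does not reach only later rows make up. A row lasts 1/12 s, in which the tool goes at most 41.7 mm and 7.16 degrees, less where a joint would pass 70% of its speed; a pose out of reach is approached as far as the arm can. A call with a gripper value outside its range is refused whole. The fingers move at their own pace and stop on an object; FORCE is the grip in N (left out, the last holds). Time passes only in rows, so rows that repeat a pose let the fingers close. It gives the time, the measured TCP pose, the force and the opening at its end, in the units of the state.
- manip.sense(): the state, without advancing time (a new reading comes with each control period).
- manip.snapshot(name): name is "side" or "top" or "wrist"; returns a dict with "pixels" (400x640x3 uint8, red, green, blue), "camera_matrix" (3x3 intrinsics, pixels), "R" (3x3) and "t" (3): a world point X has camera coordinates R X + t. Camera axes: x right, y down, z forward; pixel columns grow to the right and rows downward; lengths in m; the calibration is good to about 2 mm. A picture is of the moment at which its call begins. There is no depth.
- manip.sign_off(): hands the job in, once; it reports no verdict.
The state is a dict: "t": time; "q": joint angles; "qd": joint speeds; "tau": joint torques, N m; "tcp_pos": TCP position; "tool_rot": TCP orientation; "force": force on the tool from outside, world axes, zero at the start; "ft_torque": the same for the moment, N m; "finger_gap": opening from 0.0 (shut) to 1.0 (fully open).
Only numpy, scipy, OpenCV 4.12 (cv2) and the standard library are available. Lean on these libraries where they do the work, as an engineer would, in place of code of your own. Each camera call takes 0.05 s, during which the arm holds its last target.

## Working session

There is one attempt and no reset: what is moved stays moved. The work goes in short steps, Python scripts to look and compute and a shell command to move; the robot and the scene stay as the last step left them, time stands still between calls to the robot, and variables do not carry over. Pictures are saved under pics/ and viewed, and the job is handed in when it is done.

```bash
ls; mkdir -p pics
cat > h.py <<'E'
import numpy as np, cv2
from station import manip
def snap(n,f):
    s=manip.snapshot(n); cv2.imwrite('pics/'+f+'.png',s['pixels'][:,:,::-1])
    np.savez('pics/'+f+'.npz',**{k:np.array(v) for k,v in s.items()}); return s
def load(f): return dict(np.load('pics/'+f+'.npz'))
def onplane(s,u,v,z):
    K,R,t=map(np.array,(s['camera_matrix'],s['R'],s['t']))
    d=R.T@np.linalg.inv(K)@[u,v,1]; c=-R.T@t
    return c+d*(z-c[2])/d[2]
def proj(s,X):
    K,R,t=map(np.array,(s['camera_matrix'],s['R'],s['t']))
    p=K@(R@np.array(X)+t); return p[:2]/p[2]
def tri(s1,p1,s2,p2):
    A=[];b=[]
    for s,p in ((s1,p1),(s2,p2)):
        K,R,t=map(np.array,(s['camera_matrix'],s['R'],s['t']))
        d=R.T@np.linalg.inv(K)@[*p,1]; d/=np.linalg.norm(d); c=-R.T@t
        P=np.eye(3)-np.outer(d,d); A.append(P); b.append(P@c)
    X=np.linalg.lstsq(np.vstack(A),np.hstack(b),rcond=None)[0]; return X
E
python3 - <<'E'
from h import *
for n in('side','top','wrist'): 
    s=snap(n,n+'0'); print(n,-np.array(s['R']).T@s['t'], np.array(s['R'])[2])
s=manip.sense(); print({k:np.round(v,3) for k,v in s.items()})
E
```

```text
pics
side [0.40577505 0.90724636 0.72495236] [ 0.06933293 -0.82682674 -0.55816707]
top [0.32603585 0.01120596 1.09224172] [ 0.17857172 -0.00749668 -0.98389834]
wrist [0.14225954 0.61253134 0.37240822] [ 0.25943848 -0.09398972 -0.96117512]
{'t': np.float64(0.15), 'q': array([ 1.053,  0.528,  1.434, -0.   ,  1.181, -0.178]), 'qd': array([-0.   , -0.004, -0.006,  0.001, -0.001, -0.   ]), 'tau': array([ 1.0000e-03, -4.4275e+01, -1.7828e+01, -0.0000e+00,  6.0000e-03,
       -0.0000e+00]), 'tcp_pos': array([0.208, 0.589, 0.231]), 'tool_rot': array([ 0.119,  0.697, -0.12 ,  0.697]), 'force': array([-0.046, -0.355,  0.342]), 'ft_torque': array([-0.036,  0.013,  0.047]), 'finger_gap': np.float64(0.999)}
```

View pics/side0.png

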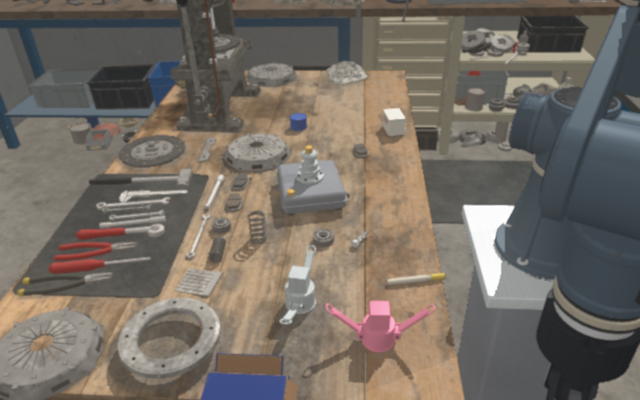

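View pics/top0.png

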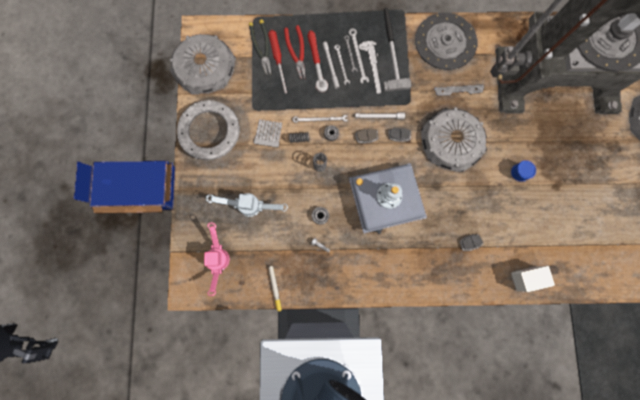

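View pics/wrist0.png

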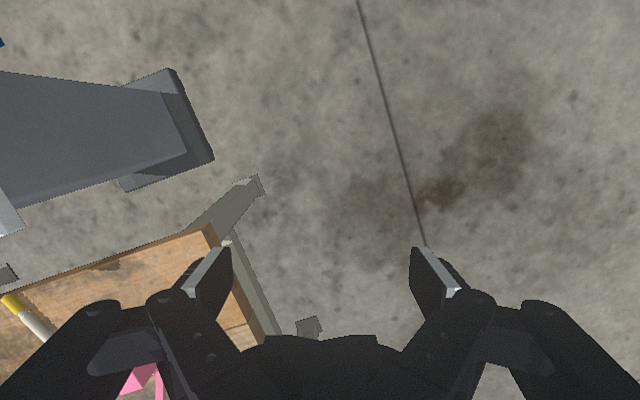

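Run:
```python
from h import *
a=cv2.imread('pics/side0.png'); b=cv2.imread('pics/top0.png')
A=cv2.resize(a[135:335,240:440],None,fx=4,fy=4,interpolation=cv2.INTER_CUBIC)[:600] if 0 else cv2.resize(a[140:220,260:360],(800,600)[:2] and (700,560),interpolation=cv2.INTER_CUBIC)
cv2.imwrite('pics/c1.png',A)
cv2.imwrite('pics/c2.png',cv2.resize(a[235:335,270:370],(600,600),interpolation=cv2.INTER_CUBIC))
cv2.imwrite('pics/c3.png',cv2.resize(b[150:240,340:440],(600,540),interpolation=cv2.INTER_CUBIC))
cv2.imwrite('pics/c4.png',cv2.resize(b[150:250,200:340],(784,560),interpolation=cv2.INTER_CUBIC))
```

```text
(no output)
```

View pics/c1.png

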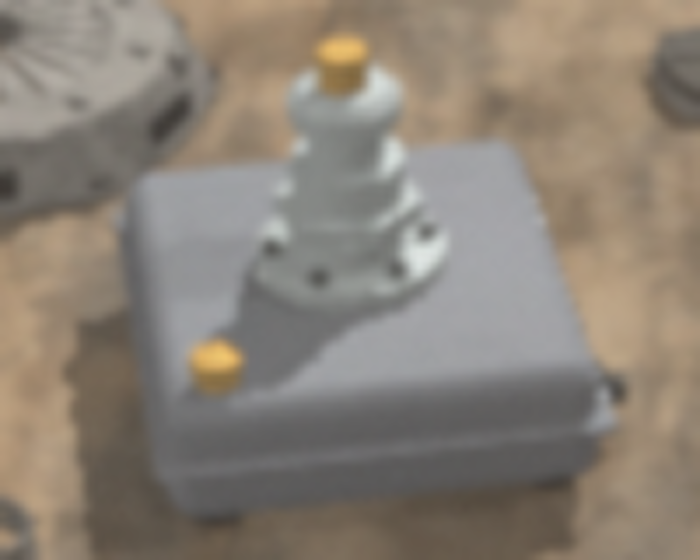

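View pics/c2.png

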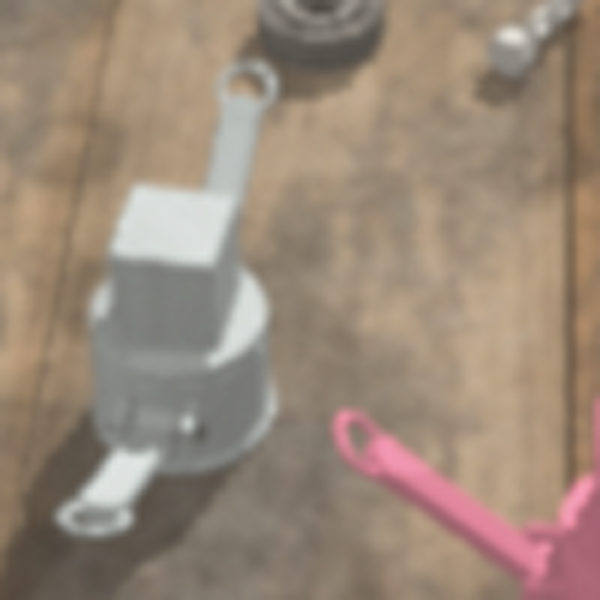

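View pics/c3.png

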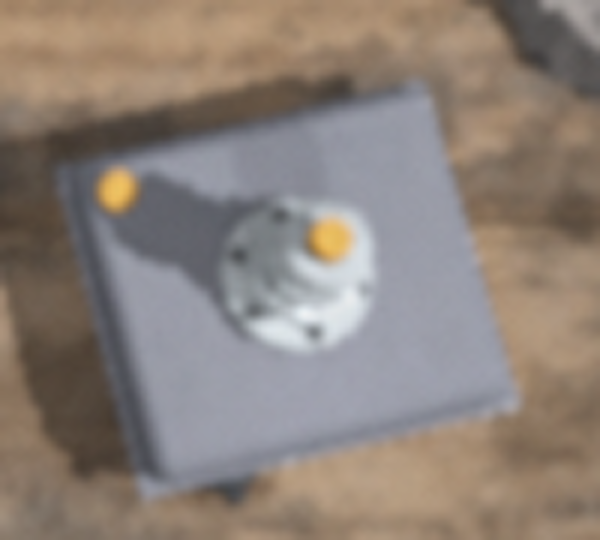

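View pics/c4.png

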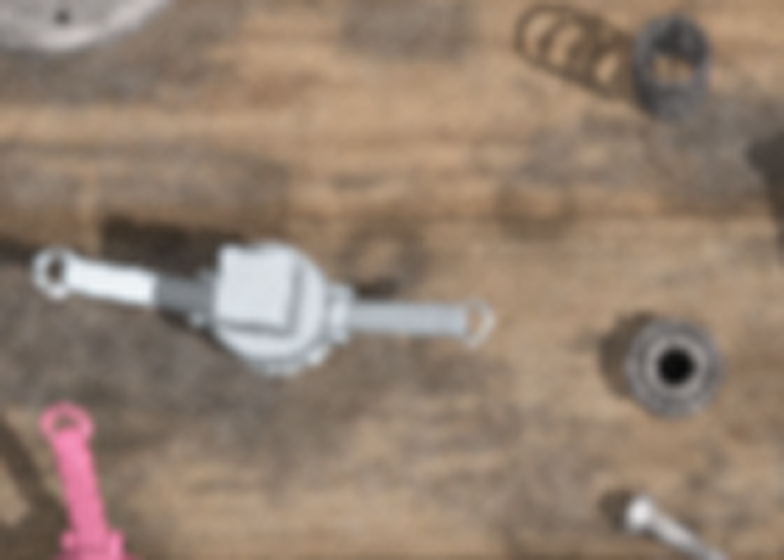

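Run:
```python
from h import *
t=load('top0'); s=load('side0')
c4=lambda u,v:(200+u/5.6-.4,150+v/5.6-.4)
c3=lambda u,v:(340+u/6-.4,150+v/6-.4)
c1=lambda u,v:(260+u/7-.4,140+v/7-.4)
c2=lambda u,v:(270+u/6-.4,235+v/6-.4)
f=lambda x:np.round(x,4)
print('head top',f(onplane(t,*c4(257,288),.08)), f(onplane(s,*c2(174,225),.08)), f(tri(t,c4(257,288),s,c2(174,225))))
for p in((50,272),(480,322)): print('ring',f(onplane(t,*c4(*p),.074)))
for p,q in(((50,272),(95,517)),((480,322),(248,85))): print('ringtri',f(tri(t,c4(*p),s,c2(*q))))
for p in ((222,247),(297,255),(292,330),(218,322)): print('corner',f(onplane(t,*c4(*p),.08)))
print('poppet top',f(tri(t,c3(330,236),s,c1(342,47))))
for p in((65,165),(425,85),(518,400),(150,490)): print('tank corner',f(onplane(t,*c3(*p),.052 if p[1]<300 else .0)))
print('bearing',f(onplane(t,*c4(674,366),.018)),'bolt',f(onplane(t,*c4(640,515),.01)),'spring',f(onplane(t,*c4(672,65),.066)))
```

```text
head top [0.51   0.1878 0.08  ] [0.5118 0.19   0.08  ] [0.5112 0.1881 0.0782]
ring [0.5202 0.2857 0.074 ]
ring [0.4933 0.0847 0.074 ]
ringtri [0.5242 0.29   0.0581]
ringtri [0.4978 0.0863 0.0509]
corner [0.5296 0.2044 0.08  ]
corner [0.5253 0.1694 0.08  ]
corner [0.4899 0.1713 0.08  ]
corner [0.4942 0.2056 0.08  ]
poppet top [ 0.5241 -0.1899  0.1389]
tank corner [ 0.5763 -0.0902  0.052 ]
tank corner [ 0.6111 -0.2551  0.052 ]
tank corner [ 0.4732 -0.3027  0.    ]
tank corner [ 0.434  -0.1296  0.    ]
bearing [ 0.4791 -0.0063  0.018 ] bolt [0.4071 0.0115 0.01  ] spring [ 0.6182 -0.0073  0.066 ]
```

```bash
cat >> h.py <<'E'
from scipy.spatial.transform import Rotation as Ro
def T(): 
    s=manip.sense(); return np.array(s['tcp_pos']),Ro.from_quat(s['tool_rot']).as_matrix(),s
def delta(target):
    p,R,s=T(); d=100*R.T@(np.array(target)-p); print('tool axes y,z',np.round(R[:,1],3),np.round(R[:,2],3)); print('shift cm',np.round(d,2),'p',np.round(p,4),'F',np.round(s['force'],2),'gap',round(float(s['finger_gap']),3),'t',s['t']); return d
def st():
    p,R,s=T(); print('p',np.round(p,4),'F',np.round(s['force'],2),'M',np.round(s['ft_torque'],2),'gap',round(float(s['finger_gap']),3),'t',round(s['t'],2))
E
python3 - <<'E'
from h import *
delta([0.49,0.19,0.22])
p,R,s=T()
for a in (1,-1):
    want=a*np.array([np.cos(-.125),np.sin(-.125),0]); 
    # twist angle about tool x
    y=R.T@want; print('twist',np.arctan2(y[2],y[1]),'q6',s['q'][5],s['q'][0])
E
```

```text
tool axes y,z [ 0.333  0.943 -0.002] [ 0.943 -0.333 -0.   ]
shift cm [  1.09 -28.2   39.88] p [0.208  0.5888 0.2306] F [-0.05 -0.36  0.34] gap 0.999 t 0.15
twist 1.3560125726767518 q6 -0.17849793449298137 1.0525088551029624
twist -1.7855800809130415 q6 -0.17849793449298137 1.0525088551029624
```

```bash
python3 -m jog '{"linear":[[0,-2.8,4.0],[0,-5.6,8.0],[0,-8.4,12.0],[0,-11.2,16],[0,-14.1,20],[0.5,-17,24],[1,-20,28],[1,-22.6,32],[1,-25.4,36],[1,-28.2,39.9],[1,-28.2,39.9],[1,-28.2,39.9],[1,-28.2,39.9],[1,-28.2,39.9]],"twist":[0.11,0.22,0.33,0.44,0.55,0.66,0.77,0.88,0.99,1.1,1.21,1.32,1.356,1.356],"claw":[1,1,1,1,1,1,1,1,1,1,1,1,1,1]}' 80
python3 - <<'E'
from h import *
st(); s=snap('wrist','w1'); snap('top','t1'); print(-np.array(s['R']).T@s['t']); print(T()[1][:,1:])
E
```

```text
t: 1.32
tcp_pos: [0.4916, 0.1886, 0.221]
tool_rot: [-0.531, -0.467, 0.531, -0.467]
force: [-0.5, 0.0, -0.2]
finger_gap: 0.999
p [0.4916 0.1886 0.221 ] F [-0.53  0.02 -0.18] M [ 0.04 -0.03 -0.01] gap 0.999 t 1.32
[0.50079702 0.25820921 0.36295619]
[[ 9.92281633e-01 -1.23997473e-01]
 [-1.23997455e-01 -9.92282531e-01]
 [-1.33874100e-03  6.96562255e-05]]
```

View pics/w1.png

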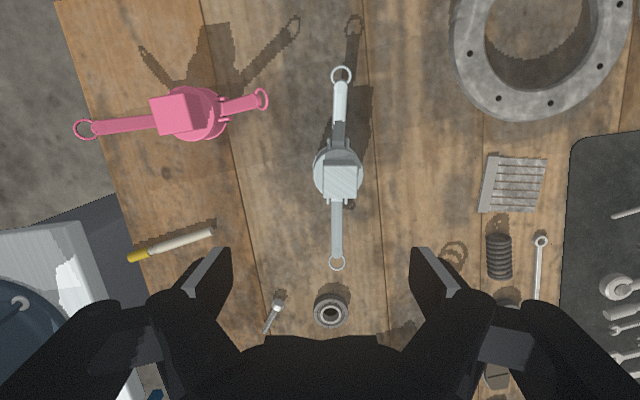

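Run:
```python
from h import *
a=cv2.imread('pics/w1.png')
cv2.imwrite('pics/w1c.png',cv2.resize(a[50:280,280:400],None,fx=2.6,fy=2.6,interpolation=cv2.INTER_CUBIC))
cv2.imwrite('pics/w1d.png',cv2.resize(a[140:220,300:380],None,fx=7,fy=7,interpolation=cv2.INTER_CUBIC))
```

```text
(no output)
```

View pics/w1d.png

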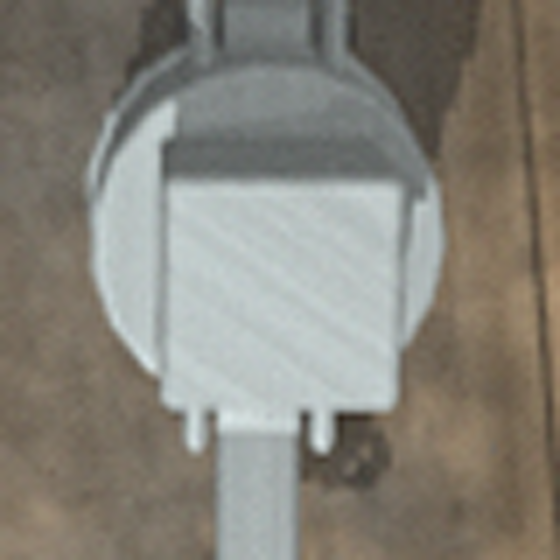

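View pics/w1c.png

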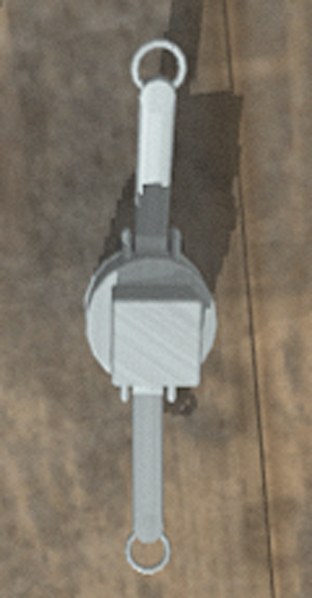

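Run:
```python
from h import *
w=load('w1'); t=load('top0')
c=lambda u,v:(300+u/7-.43,140+v/7-.43)
P=[onplane(w,*c(*p),.08) for p in((165,180),(404,182),(400,410),(164,408))]
print(np.round(P,4)); C=np.mean(P,0); print('centre',C)
d=P[1]-P[0]+P[2]-P[3]; print('x-dir yaw',np.arctan2(d[1],d[0])); d=P[0]-P[3]+P[1]-P[2]; print('ydir yaw',np.arctan2(-d[0],d[1]))
# arms: bar end pixel -> plane vertical through axis
e=lambda u,v:(280+u/2.6-.3,50+v/2.6-.3)
for r,tp in ((e(158,68),(200+50/5.6-.4,150+272/5.6-.4)),(e(148,552),(200+480/5.6-.4,150+322/5.6-.4))):
    X=tri(w,r,t,tp); print('ring',np.round(X,4),np.hypot(*(X-C)[:2]))
delta([C[0],C[1],0.12])
```

```text
[[0.4972 0.2097 0.08  ]
 [0.5296 0.2052 0.08  ]
 [0.5259 0.173  0.08  ]
 [0.493  0.1776 0.08  ]]
centre [0.51142354 0.19135916 0.08      ]
x-dir yaw -0.13854478129319925
ydir yaw -0.122342921321776
ring [0.5235 0.2891 0.0599] 0.09852270024637823
ring [0.498  0.0869 0.0443] 0.1053615388450543
tool axes y,z [ 0.992 -0.124 -0.001] [-0.124 -0.992  0.   ]
shift cm [10.1   2.14 -0.37] p [0.4899 0.1903 0.221 ] F [0.38 0.81 0.35] gap 0.996 t 1.4167
```

```bash
python3 -m jog '{"linear":[[3,2.1,-0.3],[6.5,2.1,-0.3],[10,2.1,-0.3],[12.5,2.1,-0.3],[15,2.1,-0.3],[16.6,2.1,-0.3],[17.1,2.1,-0.3],[17.1,2.1,-0.3]],"twist":[0,0,0,0,0,0,0,0],"claw":[1,1,1,1,1,1,1,1]}' 80
python3 - <<'E'
from h import *
delta([.5114,.1905,.05]); snap('side','s2'); a=cv2.imread('pics/s2.png'); cv2.imwrite('pics/s2c.png',cv2.resize(a[200:350,220:400],None,fx=4,fy=4,interpolation=cv2.INTER_CUBIC))
E
```

```text
t: 2.08
tcp_pos: [0.51, 0.1917, 0.0491]
tool_rot: [-0.529, -0.469, 0.531, -0.468]
force: [-0.7, -0.1, -0.3]
finger_gap: 1.002
tool axes y,z [ 0.993 -0.122 -0.003] [-0.122 -0.993  0.001]
shift cm [-0.09  0.15  0.1 ] p [0.51   0.1917 0.0491] F [-0.66 -0.08 -0.27] gap 1.002 t 2.0833
```

View pics/s2c.png

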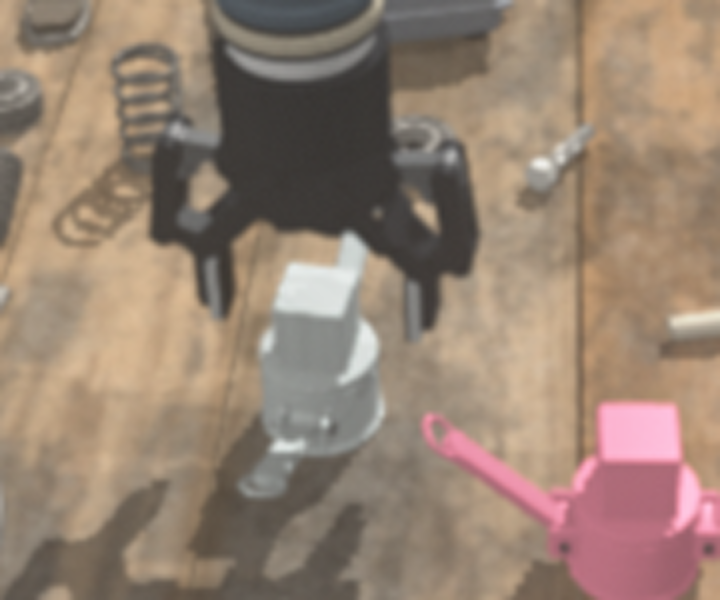

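Run:
```python
from h import *
s=load('s2'); p,R,_=T()
for z in(0,-.013):
  for sg in(1,-1):
    q=proj(s,p+R@[z,sg*.0425,0]); print(z,sg,(q-[220,200])*4)
print((proj(s,p+R@[-.073,0,0])-[220,200])*4,(proj(s,p+R@[-.073,0,-.038])-[220,200])*4,(proj(s,[.511,.19,.08])-[220,200])*4)
print((proj(s,p)-[220,200])*4)
```

```text
0 1 [230.88263571 328.53428594]
0 -1 [407.72947433 348.85479395]
-0.013 1 [228.87248605 307.95715608]
-0.013 -1 [407.02415985 328.12046616]
[310.69419886 218.47408051] [290.96957736 274.24973488] [316.03383619 288.47245482]
[318.64859608 338.61899492]
```

```bash
python3 -m jog '{"linear":[[0,0.1,0],[0,0.1,0],[0,0.1,0],[0,0.1,0],[0,0.1,0],[0,0.1,0],[0,0.1,0],[0,0.1,0],[0,0.1,0],[0,0.1,0]],"twist":[0,0,0,0,0,0,0,0,0,0],"claw":[0.2,-0.3,-1,-1,-1,-1,-1,-1,-1,-1]}' 80
python3 - <<'E'
from h import *
st()
E
```

```text
t: 2.97
tcp_pos: [0.5127, 0.1907, 0.0514]
tool_rot: [0.531, 0.468, -0.53, 0.468]
force: [-1.8, -0.3, 5.6]
finger_gap: 0.386
p [0.5127 0.1907 0.0514] F [-1.76 -0.28  5.65] M [0.05 0.15 0.02] gap 0.386 t 2.97
```

```bash
python3 -m jog '{"linear":[[-1,0,0],[-3,0,0],[-6,0,0],[-9,0,0],[-12,0,0],[-14.5,0,0],[-16.5,0,0],[-16.5,0,0],[-16.5,0,0]],"twist":[0,0,0,0,0,0,0,0,0],"claw":[-1,-1,-1,-1,-1,-1,-1,-1,-1]}' 80
python3 - <<'E'
from h import *
delta([.53,-.10,.22]); delta([.524,-.19,.22])
E
```

```text
t: 3.72
tcp_pos: [0.5127, 0.1906, 0.216]
tool_rot: [0.531, 0.467, -0.53, 0.468]
force: [-0.3, -0.4, -5.2]
finger_gap: 0.385
tool axes y,z [ 0.992 -0.125  0.002] [-0.125 -0.992 -0.   ]
shift cm [-0.41  5.34 28.61] p [0.5127 0.1906 0.216 ] F [-0.35 -0.4  -5.24] gap 0.385 t 3.7167
tool axes y,z [ 0.992 -0.125  0.002] [-0.125 -0.992 -0.   ]
shift cm [-0.41  5.87 37.62] p [0.5127 0.1906 0.216 ] F [-0.35 -0.4  -5.24] gap 0.385 t 3.7167
```

```bash
python3 -m jog '{"linear":[[-0.3,0.5,3],[-0.4,1,6],[-0.4,1.5,9],[-0.4,2,12],[-0.4,2.7,15],[-0.4,3.3,18],[-0.4,4,21],[-0.4,4.5,24],[-0.4,5,26],[-0.4,5,27],[-0.4,5,27],[-0.4,5,27],[-0.4,5,27]],"twist":[-0.03,-0.06,-0.09,-0.12,-0.15,-0.18,-0.21,-0.24,-0.27,-0.3,-0.3,-0.3,-0.3],"claw":[-1,-1,-1,-1,-1,-1,-1,-1,-1,-1,-1,-1,-1]}' 80
python3 - <<'E'
from h import *
st(); 
for n in ('wrist','side','top'): snap(n,n+'3')
a=cv2.imread('pics/side3.png'); cv2.imwrite('pics/s3c.png',cv2.resize(a[100:250,210:390],None,fx=4,fy=4,interpolation=cv2.INTER_CUBIC))
a=cv2.imread('pics/top3.png'); cv2.imwrite('pics/t3c.png',cv2.resize(a[120:270,280:460],None,fx=4,fy=4,interpolation=cv2.INTER_CUBIC))
E
```

```text
t: 4.8
tcp_pos: [0.5274, -0.0823, 0.2178]
tool_rot: [0.454, 0.543, -0.455, 0.54]
force: [-0.4, -0.1, -4.3]
finger_gap: 0.387
p [ 0.5274 -0.0823  0.2178] F [-0.42 -0.07 -4.35] M [ 0.02  0.   -0.03] gap 0.387 t 4.8
```

View pics/wrist3.png

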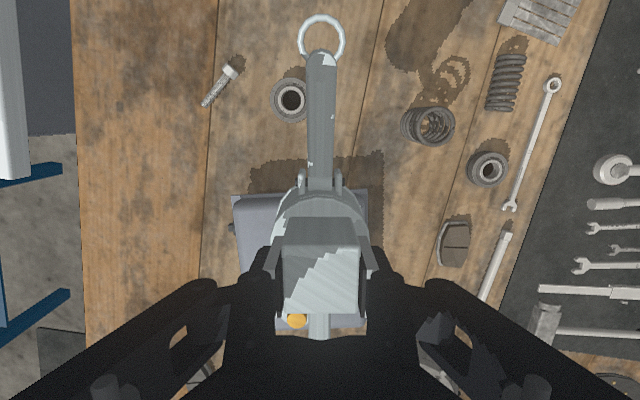

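View pics/s3c.png

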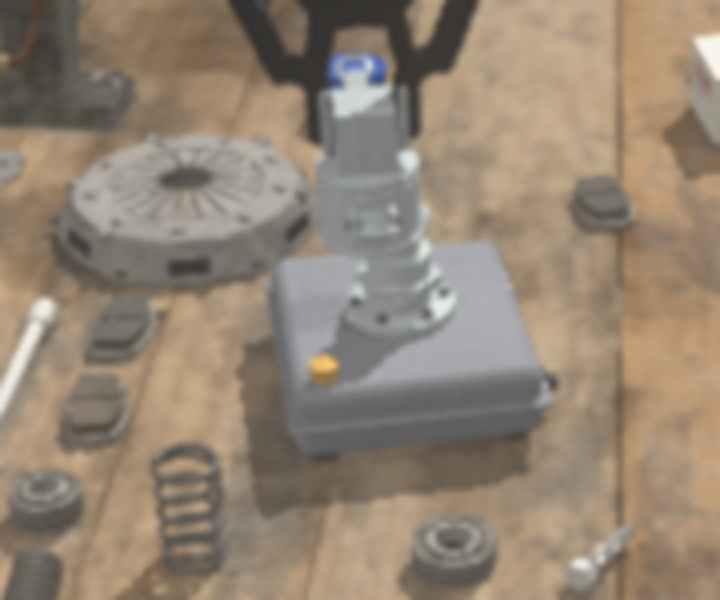

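View pics/t3c.png

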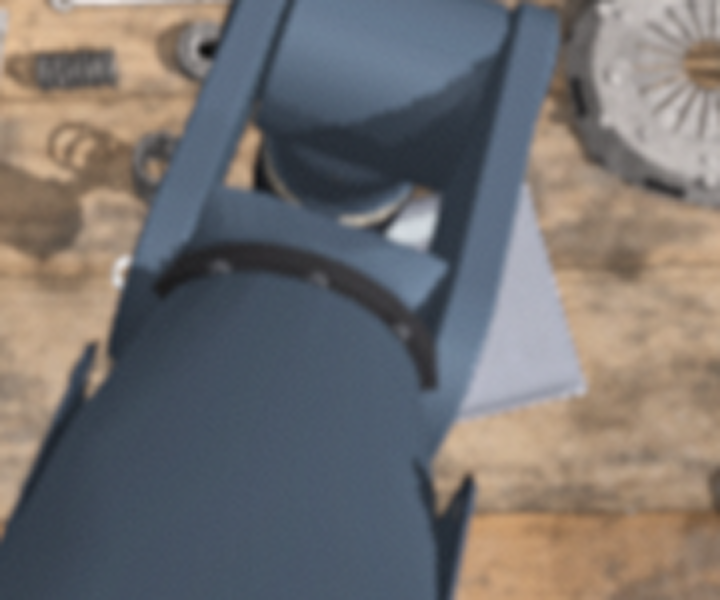

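Run:
```python
from h import *
w=load('wrist3'); t=load('top0'); s=load('side0')
p,R,_=T()
zt=p[2]+.0286
m=[onplane(w,*q,zt) for q in((281,247),(358,247))]
print('back edge mid offset in tool',np.round(R.T@(np.mean(m,0)-p),4),'width',np.linalg.norm(m[0]-m[1]))
c3=lambda u,v:(340+u/6-.4,150+v/6-.4)
c1=lambda u,v:(260+u/7-.4,140+v/7-.4)
print('flange',onplane(t,*c3(299,275),.054),onplane(s,*c1(353,255),.055))
delta([.475,-.285,.22])
```

```text
back edge mid offset in tool [-0.0286 -0.0009 -0.017 ] width 0.03167789242653575
flange [ 0.52375671 -0.19298511  0.054     ] [ 0.52392503 -0.19163719  0.055     ]
tool axes y,z [ 0.985  0.175 -0.001] [ 0.175 -0.985 -0.001]
shift cm [-0.12 -8.79 19.03] p [ 0.5282 -0.0822  0.2189] F [ 0.97 -0.28 -3.61] gap 0.386 t 4.95
```

```bash
python3 -m jog '{"linear":[[-0.5,-2,3],[-1,-4,6],[-1,-6,9],[-1,-8.8,12],[-1,-8.8,15],[-1,-8.8,18],[-1,-8.8,19],[-1,-8.8,19],[-1,-8.8,19],[-1,-8.8,19]],"twist":[0,0,0,0,0,0,0,0,0,0],"claw":[-1,-1,-1,-1,-1,-1,-1,-1,-1,-1]}' 80
python3 - <<'E'
from h import *
st(); 
for n in ('wrist','side','top'): snap(n,n+'4')
a=cv2.imread('pics/side4.png'); cv2.imwrite('pics/s4c.png',cv2.resize(a[80:230,230:410],None,fx=4,fy=4,interpolation=cv2.INTER_CUBIC))
E
```

```text
t: 5.78
tcp_pos: [0.4746, -0.2839, 0.2289]
tool_rot: [0.454, 0.543, -0.454, 0.541]
force: [-0.4, 0.8, -3.6]
finger_gap: 0.383
p [ 0.4746 -0.2839  0.2289] F [-0.35  0.78 -3.61] M [-0.02  0.01 -0.03] gap 0.383 t 5.78
```

View pics/wrist4.png

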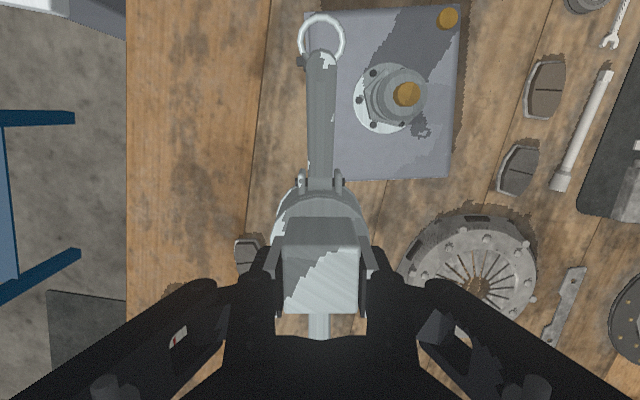

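View pics/s4c.png

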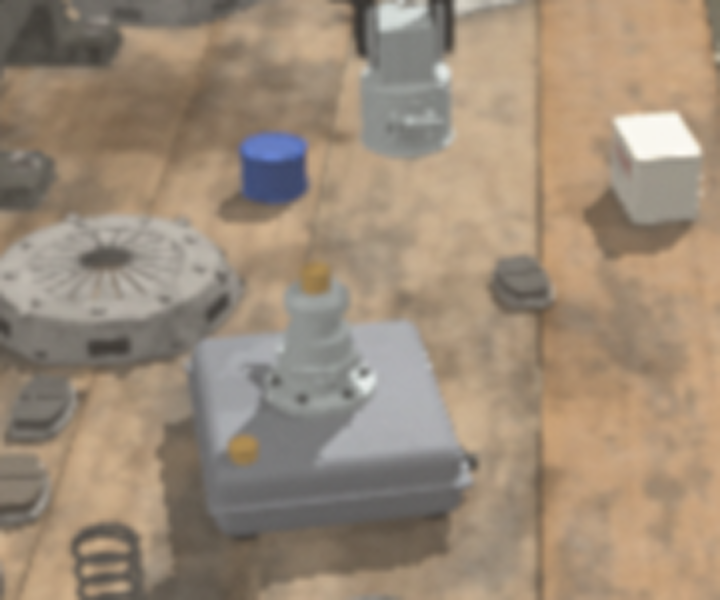

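View pics/top4.png

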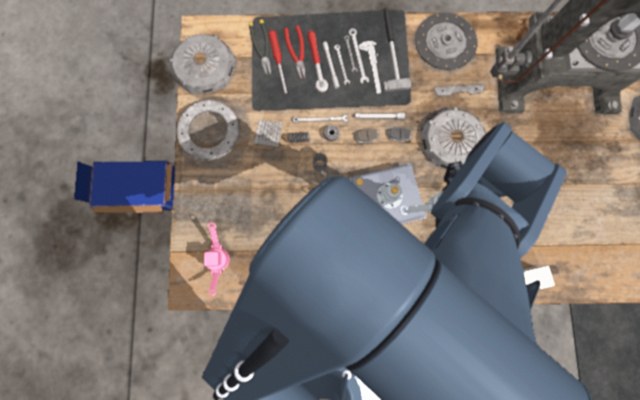

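Run:
```python
from h import *
a=cv2.imread('pics/wrist4.png'); cv2.imwrite('pics/w4c.png',cv2.resize(a[50:140,345:445],None,fx=6,fy=6,interpolation=cv2.INTER_CUBIC))
a=cv2.imread('pics/side4.png'); cv2.imwrite('pics/s4d.png',cv2.resize(a[140:190,280:330],None,fx=11,fy=11,interpolation=cv2.INTER_CUBIC))
```

```text
(no output)
```

View pics/w4c.png

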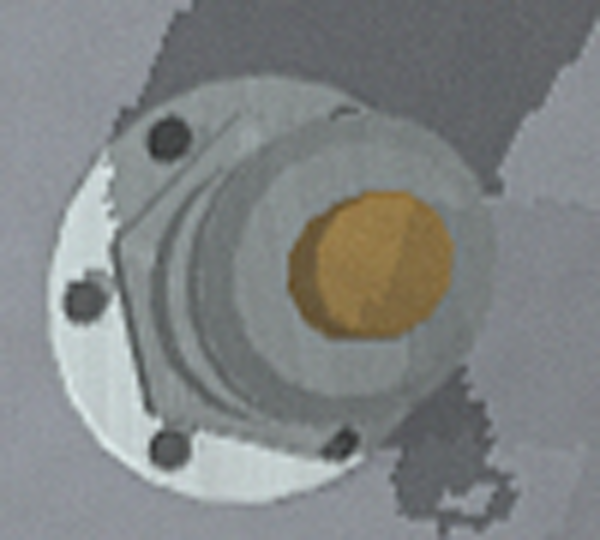

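View pics/s4d.png

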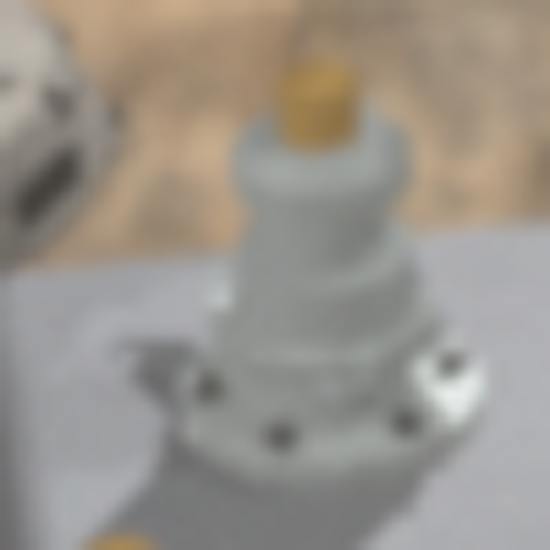

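```bash
python3 - <<'E'
from h import *
w=load('wrist4'); t=load('top0'); s=load('side4'); s0=load('side0')
W=lambda u,v:(345+u/6-.42,50+v/6-.42)
S=lambda u,v:(280+u/11-.45,140+v/11-.45)
c3=lambda u,v:(340+u/6-.4,150+v/6-.4)
c1=lambda u,v:(260+u/7-.4,140+v/7-.4)
P=W(385,264); f=lambda x:np.round(x,4)
print('w+s4',f(tri(w,P,s,S(320,81))),'w+t',f(tri(w,P,t,c3(331,237))),'s0+t',f(tri(s0,c1(342,50),t,c3(331,237))))
for z in(.135,.139,.143): print(f(onplane(w,*P,z)),f(onplane(s,*S(320,81),z)),f(onplane(t,*c3(331,237),z)))
z=.139
p=[onplane(w,*W(*q),z) for q in((316,264),(455,264),(385,190),(385,338))]
print('poppet dia at',z,np.linalg.norm(p[0]-p[1]),np.linalg.norm(p[2]-p[3]))
print('adaptor top outer c',f(onplane(w,*W(343,268),z-.018)), 'flange c',f(onplane(w,*W(220,290),.056)))
p0,R,_=T(); zt=p0[2]+.0286
m=[onplane(w,*q,zt) for q in((281,218),(360,218),(357,314),(284,314))]
for x in m: print(f(R.T@(x-p0)))
E
python3 - <<'E'
import cv2
a=cv2.imread('pics/wrist4.png'); cv2.imwrite('pics/w4h.png',cv2.resize(a[170:340,250:390],None,fx=3.5,fy=3.5,interpolation=cv2.INTER_CUBIC))
E
```

```text
w+s4 [ 0.5243 -0.1898  0.1374] w+t [ 0.5234 -0.1901  0.1402] s0+t [ 0.5241 -0.1906  0.1373]
[ 0.5251 -0.1896  0.135 ] [ 0.5245 -0.1943  0.135 ] [ 0.5241 -0.1911  0.135 ]
[ 0.5241 -0.19    0.139 ] [ 0.5237 -0.1868  0.139 ] [ 0.5233 -0.1902  0.139 ]
[ 0.523  -0.1904  0.143 ] [ 0.5229 -0.1793  0.143 ] [ 0.5224 -0.1894  0.143 ]
poppet dia at 0.139 0.01703071737067306 0.017205160300235178
adaptor top outer c [ 0.5235 -0.1895  0.121 ] flange c [ 0.5199 -0.1898  0.056 ]
[-0.0286 -0.0159 -0.0297]
[-0.0286  0.0159 -0.0297]
[-0.0286  0.0162  0.0154]
[-0.0286 -0.0162  0.0154]
```

View pics/w4h.png

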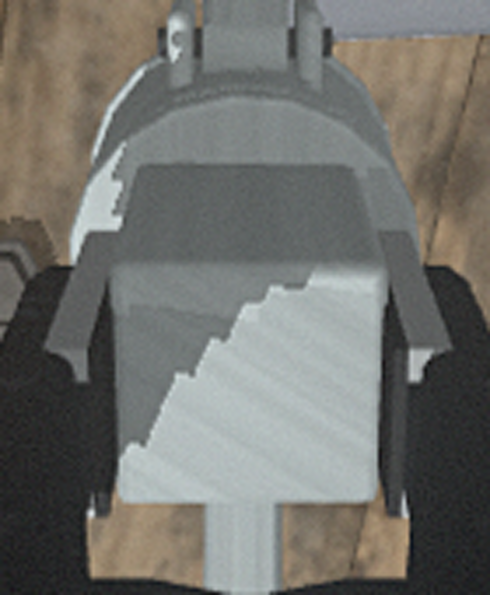

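Run:
```python
from h import *
from scipy.optimize import least_squares
w=load('wrist4'); p,R,_=T()
px=np.array([(112,263),(385,265),(380,500),(118,498)])/3.5+[250-.36,170-.36]
def model(a,r=.0165):
    X=[(-a[0],a[1]-r,a[2]-r),(-a[0],a[1]+r,a[2]-r),(-a[0],a[1]+r,a[2]+r),(-a[0],a[1]-r,a[2]+r)]
    return np.array([proj(w,p+R@np.array(x)) for x in X])
for r in(.016,.0165,.017):
    o=least_squares(lambda a:(model(a,r)-px).ravel(),[.03,0,0]); print(r,np.round(o.x,4),np.round(o.fun,1))
```

```text
0.016 [ 0.0304  0.0001 -0.0028] [-0.3  0.2  0.4 -0.5 -0.8 -0.2  0.7  0.5]
0.0165 [ 0.027   0.0001 -0.0007] [-0.3  0.2  0.4 -0.5 -0.8 -0.2  0.7  0.5]
0.017 [0.0235 0.0001 0.0014] [-0.3  0.2  0.4 -0.5 -0.8 -0.2  0.7  0.5]
```

Run:
```python
from h import *
delta([.524,-.190,.2229])
```

```text
tool axes y,z [ 0.984  0.176 -0.001] [ 0.176 -0.984 -0.001]
shift cm [ 0.64  6.49 -8.41] p [ 0.4749 -0.2842  0.2292] F [ 0.25  0.52 -4.73] gap 0.383 t 5.9333
```

```bash
python3 -m jog '{"linear":[[0,2,-2.6],[0,4,-5.2],[0,6,-7.8],[0,6.5,-8.4],[0,6.5,-8.4],[1.5,6.5,-8.4],[2.8,6.5,-8.4],[3.4,6.5,-8.4],[3.4,6.5,-8.4],[3.4,6.5,-8.4],[3.4,6.5,-8.4]],"twist":[0,0,0,0,0,0,0,0,0,0,0],"claw":[-1,-1,-1,-1,-1,-1,-1,-1,-1,-1,-1]}' 80
python3 - <<'E'
from h import *
delta([.524,-.190,.18]); snap('side','s5'); 
a=cv2.imread('pics/s5.png'); cv2.imwrite('pics/s5c.png',cv2.resize(a[110:210,260:360],None,fx=6,fy=6,interpolation=cv2.INTER_CUBIC))
E
```

```text
t: 6.85
tcp_pos: [0.5248, -0.1927, 0.196]
tool_rot: [0.455, 0.541, -0.455, 0.542]
force: [-0.1, -0.5, -4.0]
finger_gap: 0.385
tool axes y,z [0.985 0.174 0.001] [ 0.174 -0.985  0.001]
shift cm [ 1.6  -0.03 -0.28] p [ 0.5248 -0.1927  0.196 ] F [-0.11 -0.54 -3.98] gap 0.385 t 6.85
```

View pics/s5c.png

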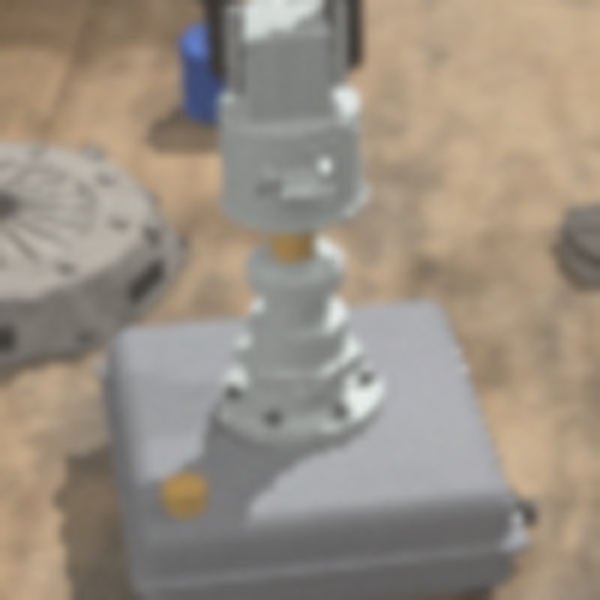

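```bash
python3 -m jog '{"linear":[[0.5,0,-0.2],[1,0,-0.2],[1.5,0,-0.2],[1.7,0,-0.2],[1.9,0,-0.2],[1.9,0,-0.2],[1.9,0,-0.2]],"twist":[0,0,0,0,0,0,0],"claw":[-1,-1,-1,-1,-1,-1,-1]}' 80
python3 - <<'E'
from h import *
delta([.524,-.190,.172])
E
```

```text
t: 7.48
tcp_pos: [0.5241, -0.1899, 0.1761]
tool_rot: [0.454, 0.542, -0.454, 0.542]
force: [-0.1, 0.2, -5.5]
finger_gap: 0.383
tool axes y,z [ 0.985  0.174 -0.   ] [ 0.174 -0.985 -0.   ]
shift cm [ 0.41 -0.01  0.01] p [ 0.5241 -0.1899  0.1761] F [-0.06  0.16 -5.49] gap 0.383 t 7.4833
```

```bash
python3 -m jog '{"linear":[[0.1,0,0],[0.2,0,0],[0.3,0,0],[0.4,0,0],[0.4,0,0]],"twist":[0,0,0,0,0],"claw":[-1,-1,-1,-1,-1]}' 80; python3 -m jog '{"linear":[[0.1,0,0],[0.2,0,0],[0.3,0,0],[0.4,0,0],[0.4,0,0]],"twist":[0,0,0,0,0],"claw":[-1,-1,-1,-1,-1]}' 80
python3 - <<'E'
from h import *
delta([.524,-.190,.172])
E
```

```text
t: 7.9
tcp_pos: [0.524, -0.1899, 0.1721]
tool_rot: [0.454, 0.542, -0.454, 0.542]
force: [0.3, 0.4, -4.9]
finger_gap: 0.382
t: 8.32
tcp_pos: [0.5241, -0.1899, 0.1681]
tool_rot: [0.454, 0.542, -0.454, 0.542]
force: [-1.1, 1.1, -3.4]
finger_gap: 0.378
tool axes y,z [0.985 0.174 0.   ] [ 0.174 -0.985 -0.   ]
shift cm [-0.39 -0.01  0.01] p [ 0.5241 -0.1899  0.1681] F [-1.12  1.08 -3.45] gap 0.378 t 8.3167
```

```bash
python3 -m jog '{"linear":[[0.1,0,0],[0.2,0,0],[0.3,0,0],[0.4,0,0],[0.4,0,0]],"twist":[0,0,0,0,0],"claw":[-1,-1,-1,-1,-1]}' 80; python3 -m jog '{"linear":[[0.1,0,0],[0.2,0,0],[0.3,0,0],[0.4,0,0],[0.4,0,0]],"twist":[0,0,0,0,0],"claw":[-1,-1,-1,-1,-1]}' 80
python3 - <<'E'
from h import *
st()
E
```

```text
t: 8.73
tcp_pos: [0.5241, -0.1899, 0.1641]
tool_rot: [0.454, 0.542, -0.454, 0.542]
force: [0.3, 0.8, -4.6]
finger_gap: 0.384
t: 9.15
tcp_pos: [0.524, -0.1899, 0.1601]
tool_rot: [0.454, 0.542, -0.454, 0.542]
force: [0.5, -0.2, -5.2]
finger_gap: 0.389
p [ 0.524  -0.1899  0.1601] F [ 0.45 -0.22 -5.22] M [-0.03 -0.02 -0.04] gap 0.389 t 9.15
```

```bash
python3 -m jog '{"linear":[[0.1,0,0],[0.2,0,0],[0.3,0,0],[0.4,0,0],[0.5,0,0],[0.5,0,0]],"twist":[0,0,0,0,0,0],"claw":[-1,-1,-1,-1,-1,-1]}' 80; python3 -m jog '{"linear":[[0.05,0,0],[0.1,0,0],[0.15,0,0],[0.2,0,0],[0.25,0,0],[0.3,0,0]],"twist":[0,0,0,0,0,0],"claw":[-1,-1,-1,-1,-1,-1]}' 80
python3 - <<'E'
from h import *
st()
E
```

```text
t: 9.65
tcp_pos: [0.524, -0.1899, 0.1551]
tool_rot: [0.454, 0.542, -0.454, 0.542]
force: [-0.1, -0.5, -4.3]
finger_gap: 0.387
t: 10.15
tcp_pos: [0.5241, -0.1899, 0.1523]
tool_rot: [0.454, 0.542, -0.454, 0.542]
force: [0.2, -0.0, -3.7]
finger_gap: 0.379
p [ 0.5241 -0.1899  0.1523] F [ 0.25 -0.02 -3.67] M [0.01 0.02 0.01] gap 0.379 t 10.15
```

```bash
python3 -m jog '{"linear":[[0.05,0,0],[0.1,0,0],[0.15,0,0],[0.2,0,0]],"twist":[0,0,0,0],"claw":[-1,-1,-1,-1]}' 80; python3 -m jog '{"linear":[[0.05,0,0],[0.1,0,0],[0.15,0,0],[0.2,0,0]],"twist":[0,0,0,0],"claw":[-1,-1,-1,-1]}' 80;  python3 -m jog '{"linear":[[0.05,0,0],[0.1,0,0],[0.15,0,0],[0.2,0,0]],"twist":[0,0,0,0],"claw":[-1,-1,-1,-1]}' 80
```

```text
t: 10.48
tcp_pos: [0.5241, -0.19, 0.1507]
tool_rot: [0.454, 0.542, -0.454, 0.542]
force: [-0.8, 0.7, 2.3]
finger_gap: 0.389
t: 10.82
tcp_pos: [0.5241, -0.1899, 0.1495]
tool_rot: [0.454, 0.542, -0.454, 0.542]
force: [-2.0, 0.9, 5.6]
finger_gap: 0.387
t: 11.15
tcp_pos: [0.5241, -0.1899, 0.1475]
tool_rot: [0.454, 0.542, -0.454, 0.542]
force: [-3.0, 1.7, 5.9]
finger_gap: 0.384
```

```bash
python3 -m jog '{"linear":[[0.05,0,0],[0.1,0,0],[0.15,0,0],[0.2,0,0]],"twist":[0,0,0,0],"claw":[-1,-1,-1,-1]}' 80; python3 -m jog '{"linear":[[0.05,0,0],[0.1,0,0],[0.15,0,0],[0.2,0,0]],"twist":[0,0,0,0],"claw":[-1,-1,-1,-1]}' 80
```

```text
t: 11.48
tcp_pos: [0.5241, -0.19, 0.1455]
tool_rot: [0.454, 0.542, -0.454, 0.542]
force: [-2.8, 0.4, 5.7]
finger_gap: 0.388
t: 11.82
tcp_pos: [0.5241, -0.1899, 0.1435]
tool_rot: [0.454, 0.542, -0.454, 0.542]
force: [-2.3, 0.4, 5.0]
finger_gap: 0.386
```

```bash
python3 -m jog '{"linear":[[0.05,0,0],[0.1,0,0],[0.15,0,0],[0.2,0,0]],"twist":[0,0,0,0],"claw":[-1,-1,-1,-1]}' 80; python3 -m jog '{"linear":[[0.03,0,0],[0.06,0,0],[0.08,0,0],[0.1,0,0]],"twist":[0,0,0,0],"claw":[-1,-1,-1,-1]}' 80
```

```text
t: 12.15
tcp_pos: [0.5241, -0.1899, 0.1415]
tool_rot: [0.454, 0.542, -0.454, 0.542]
force: [-1.9, 1.0, 5.8]
finger_gap: 0.382
t: 12.48
tcp_pos: [0.5241, -0.1899, 0.1405]
tool_rot: [0.454, 0.542, -0.454, 0.542]
force: [-3.0, 0.4, 5.5]
finger_gap: 0.383
```

```bash
python3 -m jog '{"linear":[[0.03,0,0],[0.05,0,0],[0.05,0,0]],"twist":[0,0,0],"claw":[-1,-1,-1]}' 80; python3 -m jog '{"linear":[[0.03,0,0],[0.05,0,0],[0.05,0,0]],"twist":[0,0,0],"claw":[-1,-1,-1]}' 80
```

```text
t: 12.73
tcp_pos: [0.5241, -0.19, 0.14]
tool_rot: [0.454, 0.542, -0.454, 0.542]
force: [-3.0, 0.4, 5.8]
finger_gap: 0.382
t: 12.98
tcp_pos: [0.5241, -0.19, 0.1394]
tool_rot: [0.454, 0.542, -0.454, 0.542]
force: [-2.3, 1.4, 5.0]
finger_gap: 0.386
```

```bash
python3 -m jog '{"linear":[[0.03,0,0],[0.05,0,0],[0.05,0,0]],"twist":[0,0,0],"claw":[-1,-1,-1]}' 80; python3 -m jog '{"linear":[[0.02,0,0],[0.03,0,0],[0.03,0,0]],"twist":[0,0,0],"claw":[-1,-1,-1]}' 80
```

```text
t: 13.23
tcp_pos: [0.5241, -0.1899, 0.1389]
tool_rot: [0.454, 0.542, -0.454, 0.542]
force: [-2.7, 0.8, 5.5]
finger_gap: 0.384
t: 13.48
tcp_pos: [0.5241, -0.19, 0.1387]
tool_rot: [0.454, 0.542, -0.454, 0.542]
force: [-2.5, 1.8, 5.7]
finger_gap: 0.382
```

```bash
python3 -m jog '{"linear":[[0.03,0,0],[0.05,0,0],[0.05,0,0]],"twist":[0,0,0],"claw":[-1,-1,-1]}' 80; python3 -m jog '{"linear":[[0.02,0,0],[0.03,0,0],[0.03,0,0]],"twist":[0,0,0],"claw":[-1,-1,-1]}' 80
```

```text
t: 13.73
tcp_pos: [0.5242, -0.19, 0.1387]
tool_rot: [0.454, 0.541, -0.454, 0.542]
force: [-3.9, 2.3, 8.3]
finger_gap: 0.384
t: 13.98
tcp_pos: [0.5241, -0.19, 0.1386]
tool_rot: [0.454, 0.541, -0.454, 0.542]
force: [-3.2, 1.6, 10.2]
finger_gap: 0.388
```

```bash
python3 -m jog '{"linear":[[0.02,0,0],[0.05,0,0],[0.05,0,0]],"twist":[0,0,0],"claw":[-1,-1,-1]}' 80
python3 - <<'E'
from h import *
st(); 
for n in('wrist','side'): snap(n,n+'6')
a=cv2.imread('pics/side6.png'); cv2.imwrite('pics/s6c.png',cv2.resize(a[110:210,260:360],None,fx=6,fy=6,interpolation=cv2.INTER_CUBIC))
E
```

```text
t: 14.23
tcp_pos: [0.5241, -0.19, 0.1386]
tool_rot: [0.454, 0.541, -0.454, 0.542]
force: [-3.6, 3.3, 12.8]
finger_gap: 0.388
p [ 0.5241 -0.19    0.1386] F [-3.62  3.31 12.81] M [0.37 0.69 0.01] gap 0.388 t 14.23
```

View pics/s6c.png

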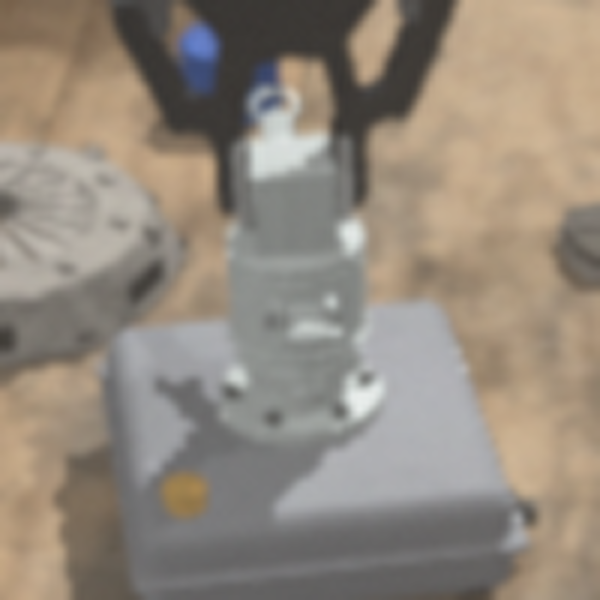

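View pics/wrist6.png

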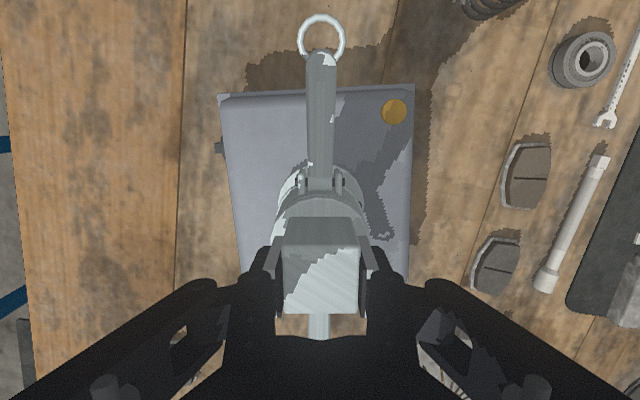

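```bash
python3 -m jog '{"linear":[[-0.07,0,0],[-0.13,0,0],[-0.13,0,0],[-0.13,0,0],[-0.13,0,0],[-0.13,0,0],[-0.13,0,0]],"twist":[0,0,0,0,0,0,0],"claw":[-1,-1,-1,0.2,1,1,1]}' 80
python3 - <<'E'
from h import *
w=load('wrist6'); s=load('side6')
ax=np.array([.5242,-.190,.0872]); yd=np.array([-.174,.985,0])
K,R,t=w['camera_matrix'],w['R'],w['t']
c=-R.T@t; n=np.cross(yd,[0,0,1])
for q in((321.5,37),(321,57)):
    d=R.T@np.linalg.inv(K)@[*q,1]; X=c+d*((ax-c)@n)/(d@n) 
    # nearly in plane: instead report along/height for ray parameterised
    for L in(.05,.055,.06,.065,.07,.075,.08):
        k=((ax+yd*(.031+L)-c)@yd)/(d@yd); Y=c+d*k; h=Y[2]-ax[2]-.023; print(q,L,round(h,4),'r',round(np.hypot(L,h),4),'ang',round(np.degrees(np.arctan2(h,L)),1))
st(); snap('wrist','wrist7'); snap('side','side7')
a=cv2.imread('pics/side7.png'); cv2.imwrite('pics/s7c.png',cv2.resize(a[110:210,260:360],None,fx=6,fy=6,interpolation=cv2.INTER_CUBIC))
E
```

```text
t: 14.92
tcp_pos: [0.5244, -0.1901, 0.1373]
tool_rot: [0.454, 0.542, -0.454, 0.542]
force: [0.3, 0.7, 0.1]
finger_gap: 0.927
(321.5, 37) 0.05 0.1215 r 0.1313 ang 67.6
(321.5, 37) 0.055 0.0985 r 0.1128 ang 60.8
(321.5, 37) 0.06 0.0756 r 0.0965 ang 51.6
(321.5, 37) 0.065 0.0526 r 0.0836 ang 39.0
(321.5, 37) 0.07 0.0297 r 0.076 ang 23.0
(321.5, 37) 0.075 0.0067 r 0.0753 ang 5.1
(321.5, 37) 0.08 -0.0162 r 0.0816 ang -11.5
(321, 57) 0.05 0.1049 r 0.1162 ang 64.5
(321, 57) 0.055 0.0741 r 0.0923 ang 53.4
(321, 57) 0.06 0.0434 r 0.074 ang 35.9
(321, 57) 0.065 0.0126 r 0.0662 ang 11.0
(321, 57) 0.07 -0.0181 r 0.0723 ang -14.5
(321, 57) 0.075 -0.0488 r 0.0895 ang -33.1
(321, 57) 0.08 -0.0796 r 0.1128 ang -44.9
p [ 0.5244 -0.1901  0.1373] F [0.34 0.73 0.07] M [ 0.02 -0.01 -0.01] gap 0.927 t 14.92
```

View pics/s7c.png

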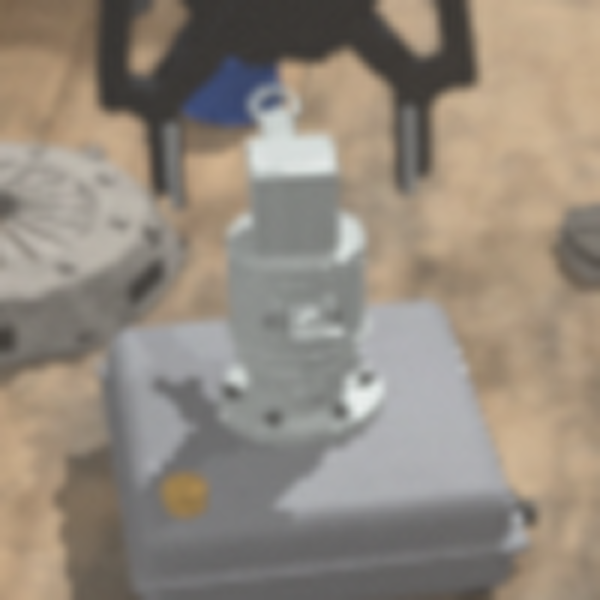

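View pics/wrist7.png

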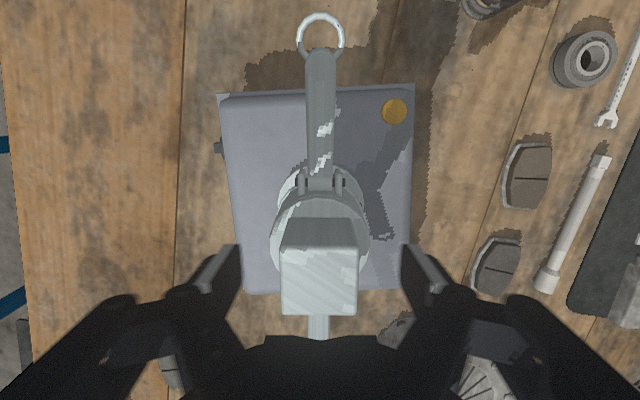

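```bash
python3 -m jog '{"linear":[[-2,0,0],[-4,0,0],[-6.5,0,0],[-6.5,0,-3],[-6.5,0,-6],[-6.5,0,-7.7],[-6.5,0,-7.7],[-6.5,0,-7.7],[-6.5,0,-7.7],[-6.5,0,-7.7]],"twist":[0,0,0,0,0,0,0,0,0,0],"claw":[1,1,1,0.5,-1,-1,-1,-1,-1,-1]}' 30
python3 - <<'E'
from h import *
delta([.524-.174*.077,-.19+.985*.077,.2])
for n in('wrist','side','top'): snap(n,n+'8')
a=cv2.imread('pics/side8.png'); cv2.imwrite('pics/s8c.png',cv2.resize(a[90:210,240:380],None,fx=5,fy=5,interpolation=cv2.INTER_CUBIC))
E
```

```text
t: 15.85
tcp_pos: [0.5113, -0.1152, 0.2025]
tool_rot: [0.455, 0.541, -0.455, 0.542]
force: [0.8, -0.3, 0.3]
finger_gap: 0.006
tool axes y,z [0.985 0.173 0.001] [ 0.173 -0.985  0.001]
shift cm [ 0.25 -0.05 -0.11] p [ 0.5113 -0.1152  0.2025] F [ 0.79 -0.3   0.27] gap 0.006 t 15.85
```

View pics/s8c.png

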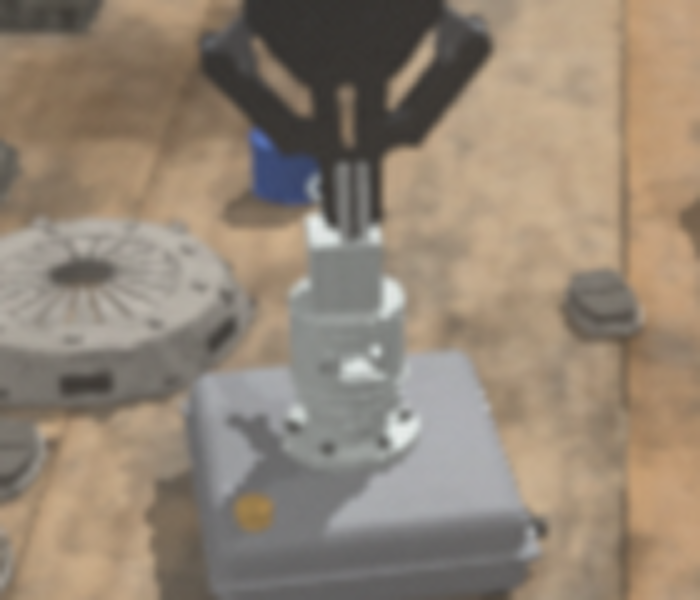

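View pics/wrist8.png

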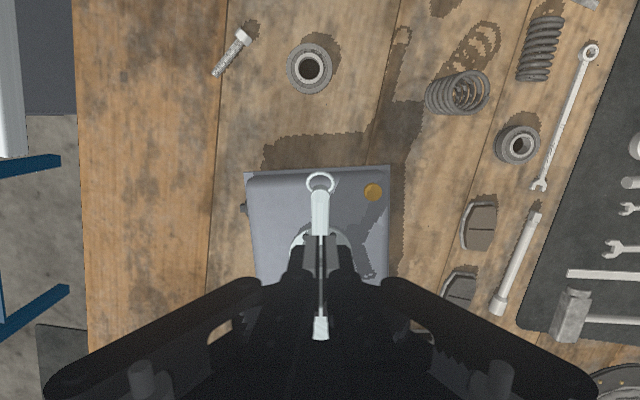

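```bash
python3 -m jog '{"linear":[[2,0,-0.1],[3.5,0,-0.1],[4.5,0,-0.1],[4.8,0,-0.1],[5.1,0,-0.1],[5.4,0,-0.1],[5.7,0,-0.1],[6.0,0,-0.1],[6.0,0,-0.1]],"twist":[0,0,0,0,0,0,0,0,0],"claw":[-1,-1,-1,-1,-1,-1,-1,-1,-1]}' 30;python3 -m jog '{"linear":[[0.3,0,0],[0.6,0,0],[0.9,0,0],[1.2,0,0]],"twist":[0,0,0,0],"claw":[-1,-1,-1,-1]}' 30
```

```text
t: 16.75
tcp_pos: [0.5104, -0.1131, 0.1424]
tool_rot: [0.454, 0.542, -0.454, 0.542]
force: [-0.6, 0.3, -0.3]
finger_gap: 0.0
t: 17.08
tcp_pos: [0.5106, -0.113, 0.1305]
tool_rot: [0.455, 0.542, -0.454, 0.542]
force: [-0.8, 2.7, 4.4]
finger_gap: -0.0
```

```bash
python3 -m jog '{"linear":[[0.3,0,0],[0.6,0,0],[0.9,0,0],[1.2,0,0]],"twist":[0,0,0,0],"claw":[-1,-1,-1,-1]}' 30;python3 -m jog '{"linear":[[0.2,0,0],[0.4,0,0],[0.6,0,0],[0.8,0,0]],"twist":[0,0,0,0],"claw":[-1,-1,-1,-1]}' 30
```

```text
t: 17.42
tcp_pos: [0.5105, -0.1127, 0.1183]
tool_rot: [0.455, 0.542, -0.454, 0.542]
force: [0.0, 3.3, 5.0]
finger_gap: -0.003
t: 17.75
tcp_pos: [0.5103, -0.1128, 0.1103]
tool_rot: [0.455, 0.542, -0.454, 0.542]
force: [-0.6, 3.5, 6.3]
finger_gap: 0.003
```

Run:
```python
from h import *
st(); snap('wrist','wrist9'); snap('side','side9')
a=cv2.imread('pics/side9.png'); cv2.imwrite('pics/s9c.png',cv2.resize(a[90:210,240:380],None,fx=5,fy=5,interpolation=cv2.INTER_CUBIC))
```

```text
p [ 0.5103 -0.1128  0.1103] F [-0.63  3.5   6.28] M [0.68 0.02 0.02] gap 0.003 t 17.75
```

View pics/s9c.png

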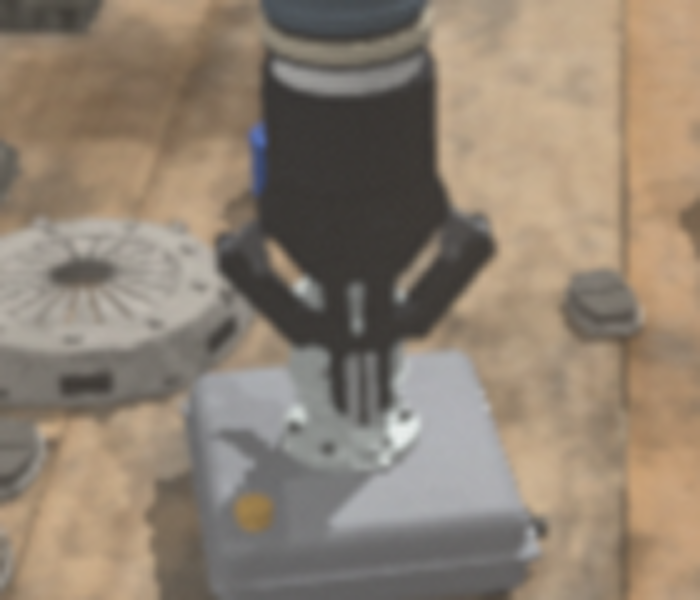

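```bash
python3 -m jog '{"linear":[[0.2,0,0],[0.4,0,0],[0.6,0,0],[0.8,0,0]],"twist":[0,0,0,0],"claw":[-1,-1,-1,-1]}' 30;python3 -m jog '{"linear":[[0.15,0,0],[0.3,0,0],[0.4,0,0]],"twist":[0,0,0],"claw":[-1,-1,-1]}' 30;python3 -m jog '{"linear":[[0.1,0,0],[0.2,0,0],[0.3,0,0]],"twist":[0,0,0],"claw":[-1,-1,-1]}' 30
```

```text
t: 18.18
tcp_pos: [0.5106, -0.1132, 0.1026]
tool_rot: [0.454, 0.542, -0.454, 0.542]
force: [-1.3, 3.3, 5.6]
finger_gap: -0.001
t: 18.43
tcp_pos: [0.5109, -0.1138, 0.0987]
tool_rot: [0.454, 0.541, -0.454, 0.542]
force: [-0.3, 1.3, 5.1]
finger_gap: 0.002
t: 18.68
tcp_pos: [0.5112, -0.1144, 0.0959]
tool_rot: [0.454, 0.541, -0.454, 0.543]
force: [-0.7, -0.4, 6.2]
finger_gap: 0.0
```

```bash
for i in 1 2; do :; done; python3 -m jog '{"linear":[[0.1,0,0],[0.2,0,0],[0.3,0,0]],"twist":[0,0,0],"claw":[-1,-1,-1]}' 30;python3 -m jog '{"linear":[[0.1,0,0],[0.2,0,0],[0.2,0,0]],"twist":[0,0,0],"claw":[-1,-1,-1]}' 30;python3 -m jog '{"linear":[[0.1,0,0],[0.2,0,0],[0.2,0,0]],"twist":[0,0,0],"claw":[-1,-1,-1]}' 30
```

```text
t: 18.93
tcp_pos: [0.5115, -0.115, 0.0931]
tool_rot: [0.454, 0.541, -0.454, 0.543]
force: [-0.7, -1.5, 6.4]
finger_gap: -0.001
t: 19.18
tcp_pos: [0.5116, -0.115, 0.091]
tool_rot: [0.454, 0.54, -0.454, 0.543]
force: [-1.4, -0.4, 5.5]
finger_gap: -0.003
t: 19.43
tcp_pos: [0.5117, -0.115, 0.0891]
tool_rot: [0.454, 0.54, -0.454, 0.544]
force: [-1.4, -0.5, 5.8]
finger_gap: -0.002
```

```bash
python3 -m jog '{"linear":[[0.1,0,0],[0.2,0,0],[0.2,0,0]],"twist":[0,0,0],"claw":[-1,-1,-1]}' 30;python3 -m jog '{"linear":[[0.1,0,0],[0.2,0,0],[0.2,0,0]],"twist":[0,0,0],"claw":[-1,-1,-1]}' 30
```

```text
t: 19.68
tcp_pos: [0.5118, -0.1149, 0.087]
tool_rot: [0.454, 0.54, -0.454, 0.543]
force: [0.4, -0.5, 5.4]
finger_gap: 0.003
t: 19.93
tcp_pos: [0.5118, -0.1147, 0.085]
tool_rot: [0.454, 0.54, -0.454, 0.543]
force: [-0.1, 0.1, 5.8]
finger_gap: -0.001
```

```bash
python3 -m jog '{"linear":[[0.05,0,0],[0.1,0,0],[0.1,0,0]],"twist":[0,0,0],"claw":[-1,-1,-1]}' 30;python3 -m jog '{"linear":[[0.05,0,0],[0.1,0,0],[0.1,0,0]],"twist":[0,0,0],"claw":[-1,-1,-1]}' 30;python3 -m jog '{"linear":[[0.05,0,0],[0.1,0,0],[0.1,0,0]],"twist":[0,0,0],"claw":[-1,-1,-1]}' 30
```

```text
t: 20.18
tcp_pos: [0.5118, -0.1148, 0.0841]
tool_rot: [0.454, 0.54, -0.454, 0.543]
force: [-0.8, -0.8, 5.7]
finger_gap: 0.0
t: 20.43
tcp_pos: [0.5118, -0.1147, 0.0831]
tool_rot: [0.454, 0.54, -0.454, 0.543]
force: [0.2, 0.0, 5.9]
finger_gap: 0.001
t: 20.68
tcp_pos: [0.5118, -0.1147, 0.082]
tool_rot: [0.454, 0.54, -0.454, 0.543]
force: [0.1, 0.8, 5.6]
finger_gap: 0.001
```

```bash
python3 -m jog '{"linear":[[0.05,0,0],[0.1,0,0],[0.1,0,0]],"twist":[0,0,0],"claw":[-1,-1,-1]}' 30;python3 -m jog '{"linear":[[0.05,0,0],[0.1,0,0],[0.1,0,0]],"twist":[0,0,0],"claw":[-1,-1,-1]}' 30
python3 - <<'E'
from h import *
st(); snap('wrist','wrist10'); snap('side','side10')
a=cv2.imread('pics/side10.png'); cv2.imwrite('pics/s10c.png',cv2.resize(a[130:210,270:370],None,fx=7,fy=7,interpolation=cv2.INTER_CUBIC))
E
```

```text
t: 20.93
tcp_pos: [0.5118, -0.1146, 0.081]
tool_rot: [0.454, 0.54, -0.454, 0.543]
force: [-0.7, 0.3, 5.7]
finger_gap: -0.005
t: 21.18
tcp_pos: [0.5118, -0.1146, 0.08]
tool_rot: [0.454, 0.54, -0.454, 0.543]
force: [0.8, -0.3, 5.2]
finger_gap: 0.0
p [ 0.5118 -0.1146  0.08  ] F [ 0.84 -0.26  5.17] M [-0.01 -0.01 -0.02] gap 0.0 t 21.18
```

View pics/s10c.png

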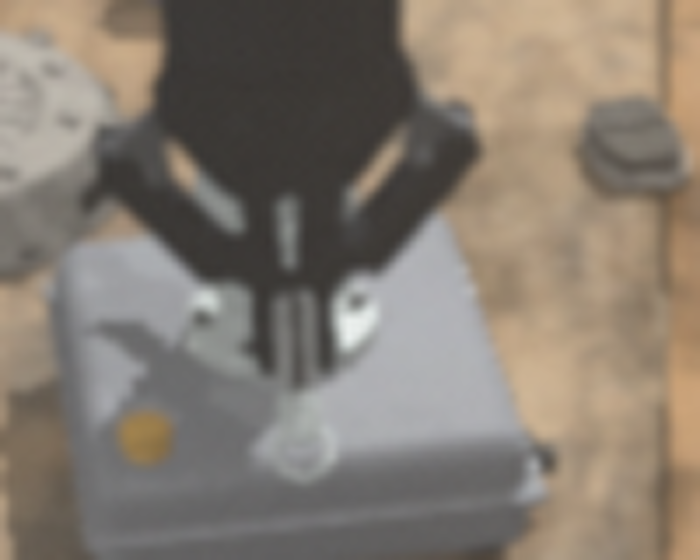

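View pics/wrist10.png

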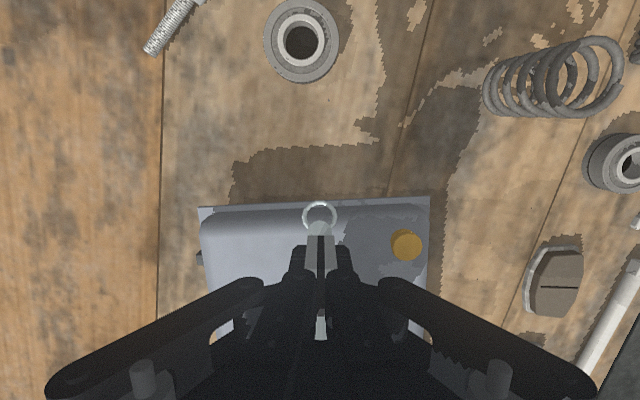

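```bash
python3 -m jog '{"linear":[[0.05,0,0],[0.1,0,0],[0.1,0,0]],"twist":[0,0,0],"claw":[-1,-1,-1]}' 30;python3 -m jog '{"linear":[[0.05,0,0],[0.1,0,0],[0.1,0,0]],"twist":[0,0,0],"claw":[-1,-1,-1]}' 30;python3 -m jog '{"linear":[[0.05,0,0],[0.1,0,0],[0.1,0,0]],"twist":[0,0,0],"claw":[-1,-1,-1]}' 30
```

```text
t: 21.53
tcp_pos: [0.5119, -0.1146, 0.0793]
tool_rot: [0.454, 0.54, -0.454, 0.543]
force: [-0.3, 0.1, 8.9]
finger_gap: 0.0
t: 21.78
tcp_pos: [0.5121, -0.1148, 0.0788]
tool_rot: [0.454, 0.54, -0.454, 0.544]
force: [-1.5, -0.0, 10.9]
finger_gap: -0.004
t: 22.03
tcp_pos: [0.5123, -0.1149, 0.0783]
tool_rot: [0.454, 0.54, -0.454, 0.544]
force: [-1.6, -0.3, 15.6]
finger_gap: 0.002
```

```bash
python3 -m jog '{"linear":[[0.05,0,0],[0.1,0,0],[0.1,0,0]],"twist":[0,0,0],"claw":[-1,-1,-1]}' 30; python3 -m jog '{"linear":[[-0.5,0,0],[-2,0,0],[-5,0,0],[-9,0,0],[-12,0,0],[-12,0,0]],"twist":[0,0,0,0,0,0],"claw":[-1,-1,-1,-1,-1,-1]}' 30
python3 - <<'E'
from h import *
st(); snap('wrist','wrist11'); snap('side','side11')
a=cv2.imread('pics/side11.png'); cv2.imwrite('pics/s11c.png',cv2.resize(a[100:210,260:370],None,fx=5.4,fy=5.4,interpolation=cv2.INTER_CUBIC))
E
```

```text
t: 22.28
tcp_pos: [0.5124, -0.1147, 0.0778]
tool_rot: [0.454, 0.54, -0.454, 0.544]
force: [-2.2, 1.1, 18.2]
finger_gap: -0.001
t: 22.78
tcp_pos: [0.5144, -0.1156, 0.201]
tool_rot: [0.455, 0.537, -0.454, 0.547]
force: [1.1, -0.8, 0.4]
finger_gap: -0.0
p [ 0.5144 -0.1156  0.201 ] F [ 1.14 -0.82  0.37] M [-0.03  0.01  0.01] gap -0.0 t 22.78
```

View pics/s11c.png

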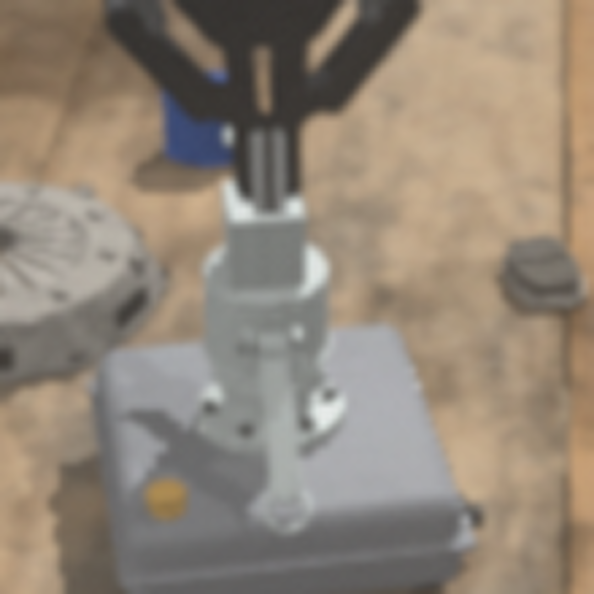

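View pics/wrist11.png

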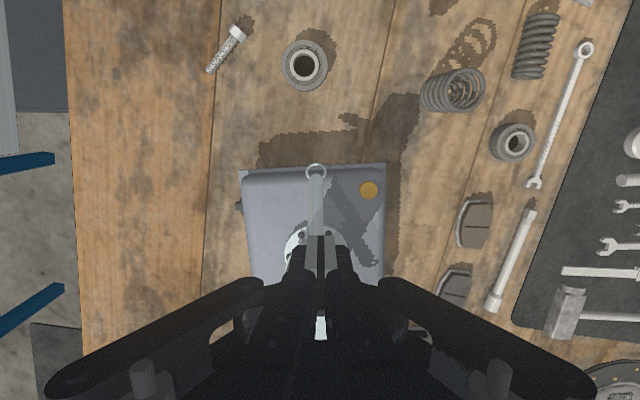

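Run:
```python
from h import *
s=load('side11'); ax=np.array([.5242,-.190,.088]); yd=np.array([-.174,.985,0])
for a in(1.2,1.3,1.4):
    th=np.pi/4-a
    for r in(.06,.072):
        X=ax+yd*(.031+r*np.cos(th))+[0,0,.023+r*np.sin(th)]; print(a,r,np.round((proj(s,X)-[260,100])*5.4))
print(np.round((proj(s,ax+yd*.031+[0,0,.023])-[260,100])*5.4))
b=np.array([.5242,-.190,0])-yd*.077
delta([b[0],b[1],.2])
```

```text
1.2 0.06 [285. 452.]
1.2 0.072 [287. 476.]
1.3 0.06 [284. 460.]
1.3 0.072 [287. 484.]
1.4 0.06 [284. 466.]
1.4 0.072 [287. 491.]
[271. 340.]
tool axes y,z [0.985 0.174 0.002] [ 0.174 -0.985  0.003]
shift cm [-0.31 -0.04 15.4 ] p [ 0.5112 -0.1141  0.1964] F [-0.73 -0.    0.1 ] gap 0.0 t 22.8833
```

```bash
python3 -m jog '{"linear":[[-0.3,0,3.5],[-0.3,0,7],[-0.3,0,10.5],[-0.3,0,14],[-0.3,0,15.4],[-0.3,0,15.4],[-0.3,0,15.4]],"twist":[0,0,0,0,0,0,0],"claw":[-1,-1,-1,-1,-1,-1,-1]}' 30
python3 - <<'E'
from h import *
b=np.array([.5242,-.190,0])-np.array([-.174,.985,0])*.077
delta([b[0],b[1],.145])
for n in('wrist','side'): snap(n,n+'12')
a=cv2.imread('pics/side12.png'); cv2.imwrite('pics/s12c.png',cv2.resize(a[80:210,250:380],None,fx=4.6,fy=4.6,interpolation=cv2.INTER_CUBIC))
E
```

```text
t: 23.47
tcp_pos: [0.536, -0.2645, 0.1963]
tool_rot: [0.455, 0.543, -0.455, 0.54]
force: [-0.7, 0.3, 0.3]
finger_gap: 0.002
tool axes y,z [ 0.985  0.173 -0.003] [ 0.172 -0.985 -0.004]
shift cm [5.13 0.15 0.18] p [ 0.536  -0.2645  0.1963] F [-0.75  0.35  0.28] gap 0.002 t 23.4667
```

View pics/s12c.png

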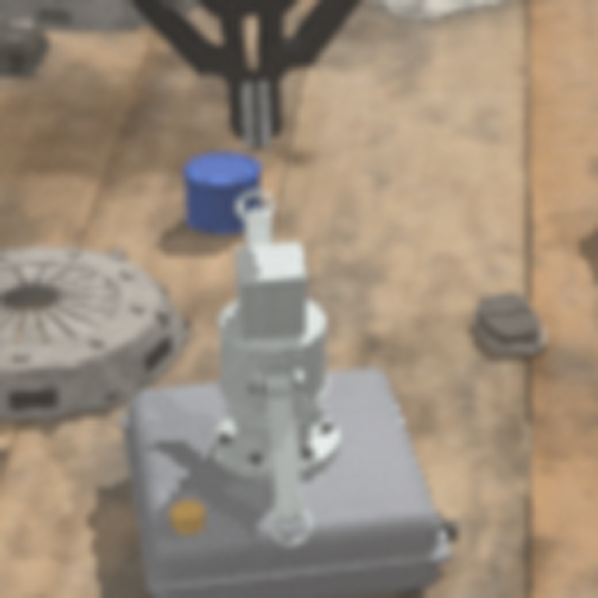

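View pics/wrist12.png

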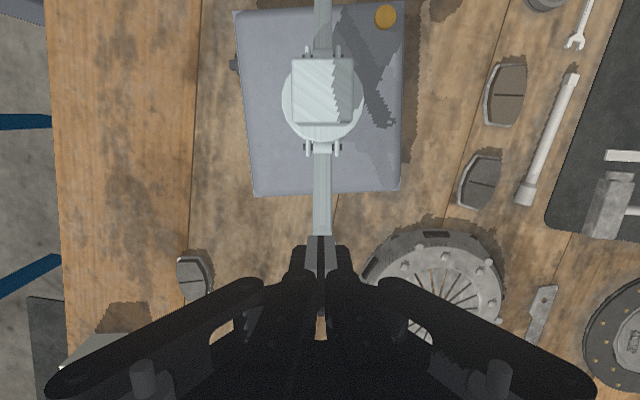

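```bash
python3 -m jog '{"linear":[[1.5,0.1,0.1],[3,0.1,0.1],[4,0.1,0.1],[4.3,0.1,0.1],[4.6,0.1,0.1],[4.9,0.1,0.1],[5.2,0.1,0.1],[5.5,0.1,0.1]],"twist":[0,0,0,0,0,0,0,0],"claw":[-1,-1,-1,-1,-1,-1,-1,-1]}' 30;python3 -m jog '{"linear":[[0.3,0,0],[0.6,0,0],[0.9,0,0],[1.2,0,0]],"twist":[0,0,0,0],"claw":[-1,-1,-1,-1]}' 30;python3 -m jog '{"linear":[[0.3,0,0],[0.6,0,0],[0.9,0,0],[1.2,0,0]],"twist":[0,0,0,0],"claw":[-1,-1,-1,-1]}' 30
```

```text
t: 24.23
tcp_pos: [0.5389, -0.2658, 0.1439]
tool_rot: [0.454, 0.541, -0.454, 0.542]
force: [-1.2, 0.4, 0.3]
finger_gap: -0.004
t: 24.57
tcp_pos: [0.5393, -0.2668, 0.1322]
tool_rot: [0.454, 0.541, -0.455, 0.543]
force: [0.3, -1.8, 4.2]
finger_gap: -0.005
t: 24.9
tcp_pos: [0.5391, -0.2663, 0.1197]
tool_rot: [0.454, 0.541, -0.454, 0.543]
force: [0.6, -3.2, 4.5]
finger_gap: 0.002
```

```bash
python3 -m jog '{"linear":[[0.3,0,0],[0.6,0,0],[0.9,0,0],[1.2,0,0]],"twist":[0,0,0,0],"claw":[-1,-1,-1,-1]}' 30;python3 -m jog '{"linear":[[0.2,0,0],[0.4,0,0],[0.6,0,0],[0.8,0,0]],"twist":[0,0,0,0],"claw":[-1,-1,-1,-1]}' 30;python3 -m jog '{"linear":[[0.15,0,0],[0.3,0,0],[0.45,0,0],[0.6,0,0]],"twist":[0,0,0,0],"claw":[-1,-1,-1,-1]}' 30
```

```text
t: 25.23
tcp_pos: [0.539, -0.2662, 0.1076]
tool_rot: [0.454, 0.541, -0.454, 0.542]
force: [1.1, -3.1, 5.8]
finger_gap: 0.002
t: 25.57
tcp_pos: [0.5386, -0.2651, 0.0993]
tool_rot: [0.455, 0.542, -0.454, 0.541]
force: [1.6, 0.1, 5.6]
finger_gap: -0.003
t: 25.9
tcp_pos: [0.538, -0.2636, 0.0932]
tool_rot: [0.455, 0.543, -0.454, 0.54]
force: [0.8, 1.2, 6.9]
finger_gap: 0.0
```

```bash
python3 -m jog '{"linear":[[0.1,0,0],[0.2,0,0],[0.3,0,0],[0.4,0,0]],"twist":[0,0,0,0],"claw":[-1,-1,-1,-1]}' 30;python3 -m jog '{"linear":[[0.1,0,0],[0.2,0,0],[0.3,0,0],[0.3,0,0]],"twist":[0,0,0,0],"claw":[-1,-1,-1,-1]}' 30;python3 -m jog '{"linear":[[0.1,0,0],[0.2,0,0],[0.3,0,0],[0.3,0,0]],"twist":[0,0,0,0],"claw":[-1,-1,-1,-1]}' 30
```

```text
t: 26.23
tcp_pos: [0.5378, -0.2637, 0.0891]
tool_rot: [0.455, 0.543, -0.454, 0.54]
force: [-0.4, 0.1, 5.5]
finger_gap: 0.005
t: 26.57
tcp_pos: [0.5377, -0.2638, 0.086]
tool_rot: [0.455, 0.543, -0.454, 0.54]
force: [-0.1, -0.3, 4.6]
finger_gap: -0.001
t: 26.9
tcp_pos: [0.5382, -0.2645, 0.084]
tool_rot: [0.455, 0.542, -0.454, 0.541]
force: [-0.0, 0.4, 9.8]
finger_gap: -0.0
```

```bash
python3 -m jog '{"linear":[[0.05,0,0],[0.1,0,0],[0.1,0,0]],"twist":[0,0,0],"claw":[-1,-1,-1]}' 30;python3 -m jog '{"linear":[[0.05,0,0],[0.1,0,0],[0.1,0,0]],"twist":[0,0,0],"claw":[-1,-1,-1]}' 30
python3 - <<'E'
from h import *
st(); 
for n in('wrist','side','top'): snap(n,n+'13')
a=cv2.imread('pics/side13.png'); cv2.imwrite('pics/s13c.png',cv2.resize(a[80:210,250:380],None,fx=4.6,fy=4.6,interpolation=cv2.INTER_CUBIC))
E
```

```text
t: 27.15
tcp_pos: [0.5383, -0.2646, 0.0835]
tool_rot: [0.455, 0.542, -0.454, 0.541]
force: [-1.1, -0.1, 12.0]
finger_gap: 0.001
t: 27.4
tcp_pos: [0.5385, -0.2648, 0.0829]
tool_rot: [0.455, 0.542, -0.454, 0.542]
force: [-0.3, -0.5, 14.7]
finger_gap: 0.001
p [ 0.5385 -0.2648  0.0829] F [-0.34 -0.48 14.73] M [0.1  0.2  0.02] gap 0.001 t 27.4
```

View pics/s13c.png

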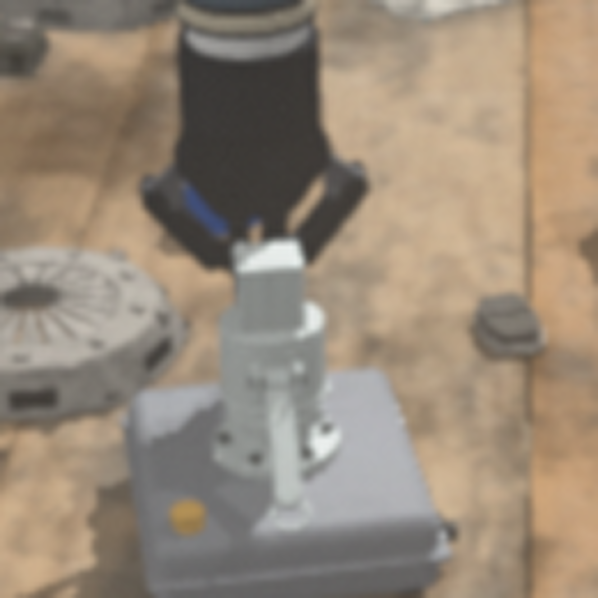

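View pics/wrist13.png

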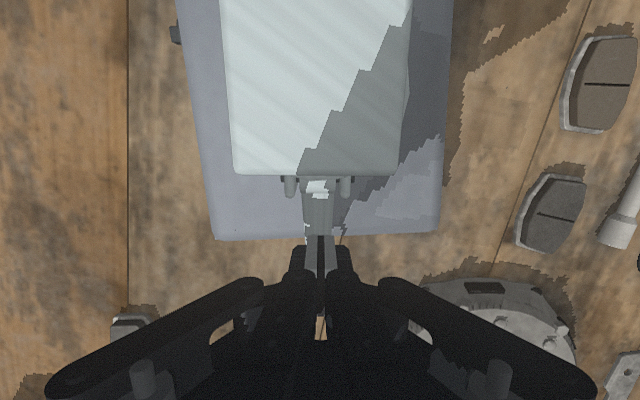

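```bash
python3 -m jog '{"linear":[[0.05,0,0],[0.1,0,0],[0.1,0,0]],"twist":[0,0,0],"claw":[-1,-1,-1]}' 30;python3 -m jog '{"linear":[[0.05,0,0],[0.1,0,0],[0.1,0,0]],"twist":[0,0,0],"claw":[-1,-1,-1]}' 30
```

```text
t: 27.8
tcp_pos: [0.5387, -0.2651, 0.0823]
tool_rot: [0.455, 0.542, -0.454, 0.542]
force: [-1.8, 0.5, 16.6]
finger_gap: 0.002
t: 28.05
tcp_pos: [0.539, -0.2655, 0.0816]
tool_rot: [0.455, 0.541, -0.454, 0.542]
force: [-1.0, -1.3, 16.8]
finger_gap: 0.002
```

```bash
python3 -m jog '{"linear":[[-0.5,0,0],[-2,0,0],[-5,0,0],[-9,0,0],[-12,0,0],[-13,0,4],[-13,0,8],[-13,0,12],[-13,0,12]],"twist":[0,0,0,0,0,0,0,0,0],"claw":[-1,-1,-1,-1,-1,-1,-1,-1,-1]}' 30
python3 - <<'E'
from h import *
st()
for n in('wrist','side','top'): snap(n,n+'14')
a=cv2.imread('pics/side14.png'); cv2.imwrite('pics/s14c.png',cv2.resize(a[80:210,250:380],None,fx=4.6,fy=4.6,interpolation=cv2.INTER_CUBIC))
E
```

```text
t: 28.8
tcp_pos: [0.5595, -0.3901, 0.2082]
tool_rot: [0.455, 0.54, -0.456, 0.542]
force: [0.9, -1.0, 0.2]
finger_gap: 0.003
p [ 0.5595 -0.3901  0.2082] F [ 0.92 -1.01  0.2 ] M [ 0.   -0.03  0.04] gap 0.003 t 28.8
```

View pics/s14c.png

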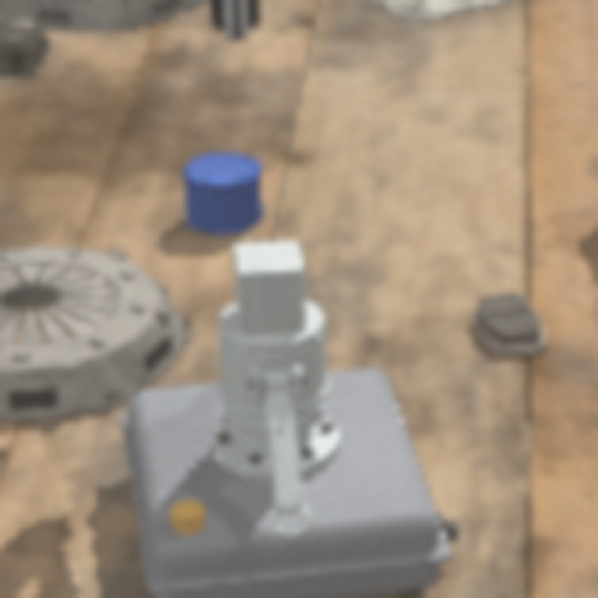

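View pics/wrist14.png

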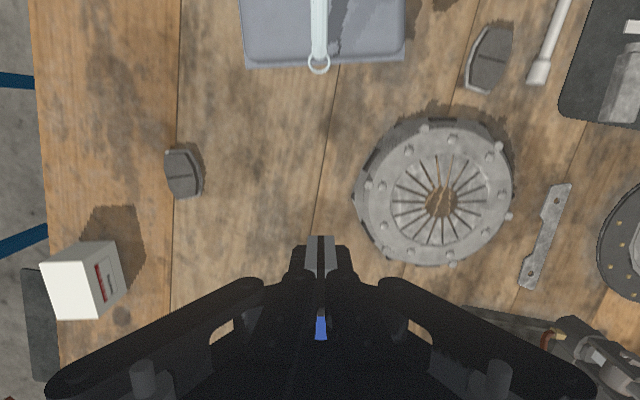

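View pics/top14.png

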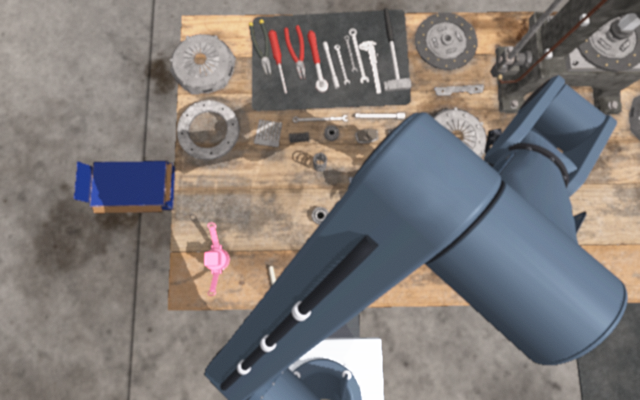

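```bash
python3 -m jog '{"linear":[[-2,0,-3],[-4,0,-6],[-4,0,-6],[-4,0,-6],[-4,0,-6]],"twist":[0,0,0,0,0],"claw":[-1,-1,-1,-1,-1]}' 30
python3 - <<'E'
from h import *
st()
snap('wrist','wrist15')
a=cv2.imread('pics/wrist15.png'); cv2.imwrite('pics/w15c.png',cv2.resize(a[0:230,210:430],None,fx=2.6,fy=2.6,interpolation=cv2.INTER_CUBIC))
E
```

```text
t: 29.37
tcp_pos: [0.5486, -0.323, 0.249]
tool_rot: [0.454, 0.543, -0.454, 0.542]
force: [-0.5, -0.1, -1.1]
finger_gap: 0.002
p [ 0.5486 -0.323   0.249 ] F [-0.5  -0.08 -1.11] M [-0.05  0.06 -0.05] gap 0.002 t 29.37
```

View pics/w15c.png

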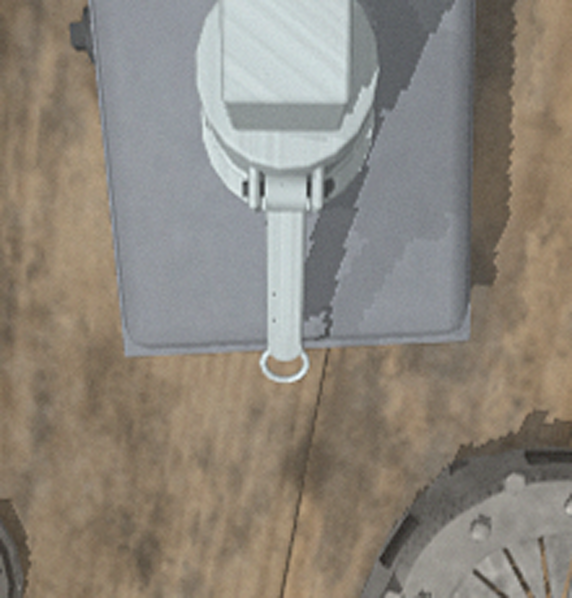

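```bash
python3 -m jog '{"linear":[[-1,0,-3],[-2,0,-6],[-2,0,-6],[-2,0,-6],[-2,0,-6]],"twist":[0,0,0,0,0],"claw":[-1,-1,-1,-1,-1]}' 30
python3 - <<'E'
from h import *
st()
snap('wrist','wrist16')
a=cv2.imread('pics/wrist16.png'); cv2.imwrite('pics/w16c.png',cv2.resize(a[0:260,210:430],None,fx=2.3,fy=2.3,interpolation=cv2.INTER_CUBIC))
E
```

```text
t: 29.83
tcp_pos: [0.5385, -0.2663, 0.2688]
tool_rot: [0.454, 0.542, -0.455, 0.542]
force: [0.1, -0.5, -0.6]
finger_gap: 0.003
p [ 0.5385 -0.2663  0.2688] F [ 0.14 -0.54 -0.65] M [-0.04 -0.01 -0.  ] gap 0.003 t 29.83
```

View pics/w16c.png

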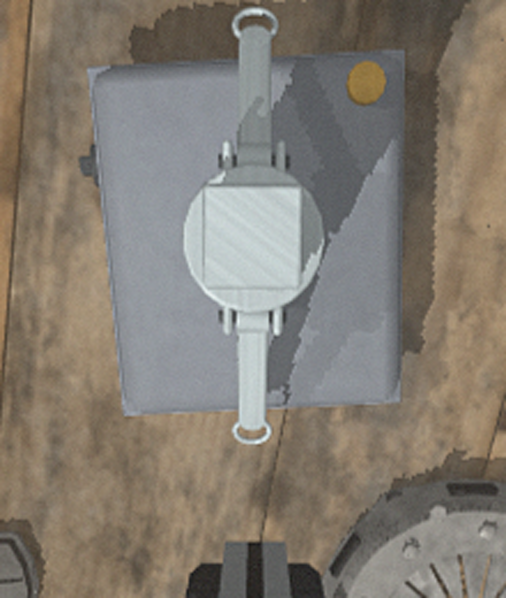

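```bash
python3 - <<'E'
from h import *
w=load('wrist16'); s=load('side14')
c=lambda u,v:(210+u/2.3-.28,v/2.3-.28)
ax=np.array([.5242,-.190,0]); xd=np.array([.985,.174,0]); yd=np.array([-.174,.985,0])
def rep(n,q,z): X=onplane(w,*c(*q),z)-ax; print(n,'x %.4f y %.4f'%(X@xd,X@yd))
for q in((203,185),(301,185),(302,290),(202,290)): rep('head corner',q,.168)
rep('head c',(252,237.5),.168); rep('skirt c',(254,239),.132)
for q in((184,240),(324,240),(254,313)): rep('skirt edge',q,.132)
S=lambda u,v:(250+u/4.6-.39,80+v/4.6-.39)
X=tri(w,c(256,25),s,S(287,515))-ax; print('ring A tri',X@xd,X@yd,X[2])
for a in(1.2,1.3,1.4):
    th=np.pi/4-a
    for sg in(1,-1):
      for r in (.065,.0735):
        Y=ax+sg*yd*(.031+r*np.cos(th))+[0,0,.0875+.023+r*np.sin(th)]
        q=proj(w,Y); print(a,'AB'[sg<0],r,np.round(((q-[210,0])+.28)*2.3,1), np.round((proj(s,Y)-[250,80]+.39)*4.6,1))
E
python3 - <<'E'
import cv2
a=cv2.imread('pics/wrist16.png'); cv2.imwrite('pics/w16a.png',cv2.resize(a[0:60,290:350],None,fx=9,fy=9,interpolation=cv2.INTER_CUBIC)); cv2.imwrite('pics/w16b.png',cv2.resize(a[145:205,290:350],None,fx=9,fy=9,interpolation=cv2.INTER_CUBIC))
E
```

```text
head corner x -0.0160 y 0.0163
head corner x 0.0164 y 0.0162
head corner x 0.0174 y -0.0175
head corner x -0.0170 y -0.0175
head c x 0.0002 y -0.0003
skirt c x 0.0008 y 0.0002
skirt edge x -0.0263 y -0.0002
skirt edge x 0.0280 y -0.0002
skirt edge x 0.0008 y -0.0280
ring A tri 0.002223799266972375 0.0914409782059188 0.06913510325060555
1.2 A 0.065 [252.   15.6] [291.2 488.2]
1.2 A 0.0735 [252.   -2.7] [292.9 502.2]
1.2 B 0.065 [252.5 435.6] [260.8 317.7]
1.2 B 0.0735 [252.5 449. ] [259.9 316.6]
1.3 A 0.065 [252.  28.] [291.1 494.9]
1.3 A 0.0735 [252.   11.7] [292.7 509.8]
1.3 B 0.065 [252.5 427. ] [261.7 329.3]
1.3 B 0.0735 [252.5 439.3] [260.9 329.6]
1.4 A 0.065 [252.1  41.1] [290.8 500.4]
1.4 A 0.0735 [252.1  26.7] [292.4 515.9]
1.4 B 0.065 [252.5 417.7] [262.6 340.8]
1.4 B 0.0735 [252.6 428.8] [261.9 342.6]
```

View pics/w16a.png

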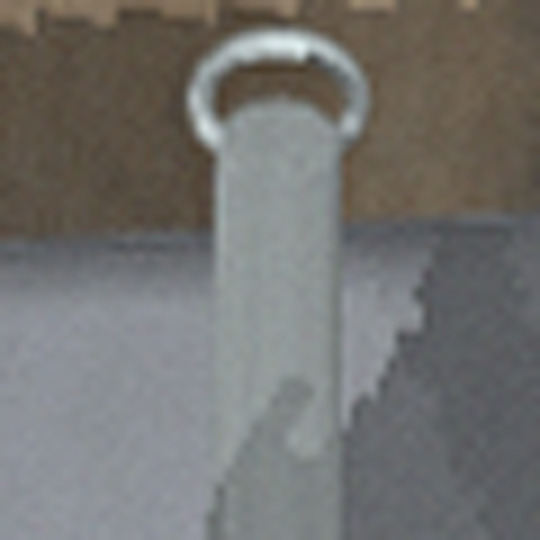

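View pics/w16b.png

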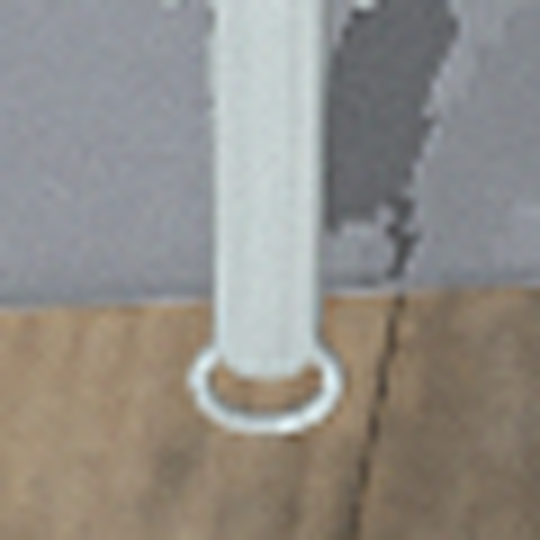

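```bash
python3 - <<'E'
from h import *
w=load('wrist16'); s=load('side14')
ax=np.array([.5245,-.190,0]); xd=np.array([.985,.174,0]); yd=np.array([-.174,.985,0])
def pt(sg,a,r,n): 
    th=np.pi/4-a
    return ax+sg*yd*(.031+r*np.cos(th)-n*np.sin(th))+[0,0,.0875+.023+r*np.sin(th)+n*np.cos(th)]
for sg in(1,-1):
  print('AB'[sg<0],'hinge',np.round(proj(w,pt(sg,0,0,0)),1), 'side',np.round(proj(s,pt(sg,0,0,0)),1))
  for a in(1.1,1.2,1.3,1.4): print(a,np.round(proj(w,pt(sg,a,.065,.003)),1),np.round(proj(w,pt(sg,a,.065,-.003)),1),'side',np.round(proj(s,pt(sg,a,.065,.003)),1))
for y in(.085,.0849): 
  for z in(.052,.0): 
    for sg in(1,-1): print('tank edge',z,np.round(proj(w,ax+sg*yd*.085+[0,0,z]),1))
E
python3 - <<'E'
import cv2
a=cv2.imread('pics/wrist16.png'); cv2.imwrite('pics/w16h.png',cv2.resize(a[50:150,280:360],None,fx=6,fy=6,interpolation=cv2.INTER_CUBIC))
a=cv2.imread('pics/side14.png'); cv2.imwrite('pics/s14d.png',cv2.resize(a[150:210,290:340],None,fx=10,fy=10,interpolation=cv2.INTER_CUBIC))
E
```

```text
A hinge [319.6  69.7] side [310.  163.1]
1.1 [319.5  -0.7] [319.6   3.8] side [312.8 183.2]
1.2 [319.6   4.1] [319.6   9. ] side [312.8 185. ]
1.3 [319.6   9.4] [319.6  14.5] side [312.8 186.6]
1.4 [319.6  14.9] [319.6  20.3] side [312.7 187.9]
B hinge [319.6 137.4] side [307.8 150.7]
1.1 [319.7 194. ] [319.7 191. ] side [305.9 145. ]
1.2 [319.7 190.8] [319.8 187.5] side [306.1 147.5]
1.3 [319.8 187.2] [319.8 183.6] side [306.3 150. ]
1.4 [319.8 183.3] [319.8 179.5] side [306.5 152.6]
tank edge 0.052 [319.7  22.7]
tank edge 0.052 [319.8 178.3]
tank edge 0.0 [319.8  34.9]
tank edge 0.0 [319.9 170.4]
tank edge 0.052 [319.7  22.7]
tank edge 0.052 [319.8 178.3]
tank edge 0.0 [319.8  34.9]
tank edge 0.0 [319.9 170.4]
```

View pics/w16h.png

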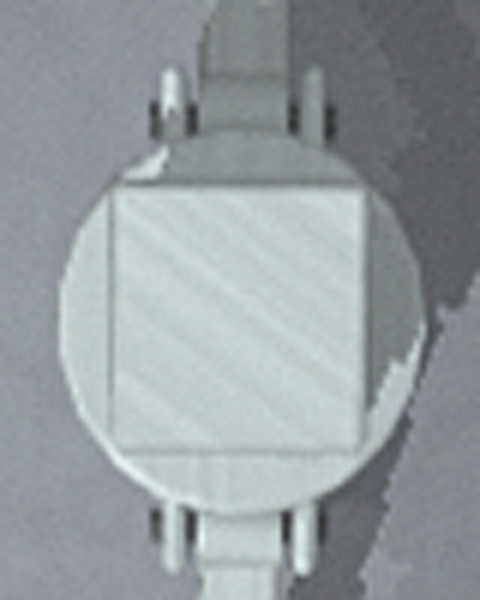

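View pics/s14d.png

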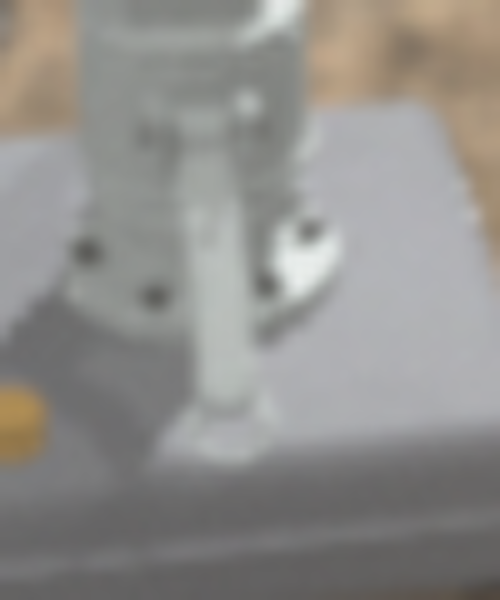

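Run:
```python
import cv2,numpy as np
r=[cv2.resize(cv2.imread(f'pics/side{i}.png')[150:210,290:340],None,fx=8,fy=8,interpolation=cv2.INTER_CUBIC)[:, :266*1] if 0 else cv2.resize(cv2.imread(f'pics/side{i}.png')[150:210,298:330],None,fx=8,fy=8,interpolation=cv2.INTER_CUBIC) for i in(11,12,14)]
cv2.imwrite('pics/cmp.png',np.hstack(r))
```

```text
(no output)
```

View pics/cmp.png

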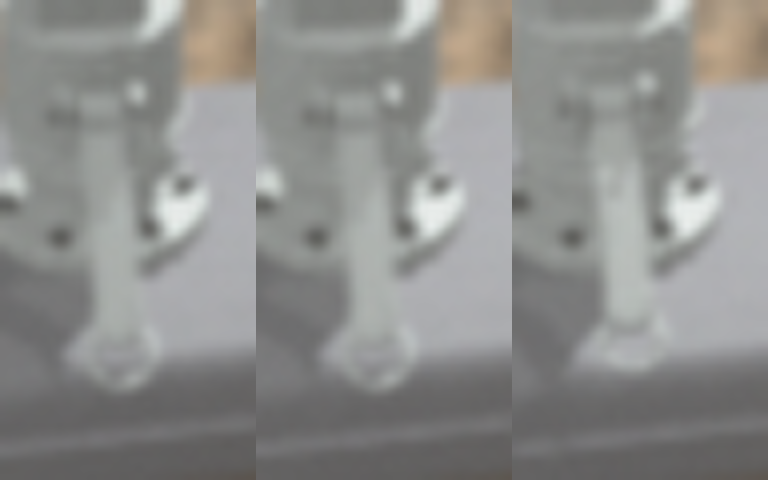

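```bash
python3 -m jog '{"linear":[[4,0,0.5],[8,0,0.5],[12,0,0.5],[15,0,0.5],[16.5,0,0.5],[17.2,0,0.5],[17.4,0,0.5],[17.6,0,0.5],[17.6,0,0.5]],"twist":[0,0,0,0,0,0,0,0,0],"claw":[-1,-1,-1,-1,-1,-1,-1,-1,-1]}' 30
python3 - <<'E'
from h import *
delta([.5386,-.2718,.085])
E
```

```text
t: 30.63
tcp_pos: [0.5401, -0.2715, 0.0943]
tool_rot: [0.455, 0.541, -0.455, 0.542]
force: [0.4, -0.3, -0.7]
finger_gap: -0.002
tool axes y,z [0.985 0.174 0.001] [ 0.174 -0.985  0.002]
shift cm [ 0.93 -0.15  0.  ] p [ 0.5401 -0.2715  0.0943] F [ 0.36 -0.32 -0.71] gap -0.002 t 30.6333
```

```bash
python3 -m jog '{"linear":[[0.3,-0.1,0],[0.6,-0.1,0],[0.9,-0.1,0],[1.0,-0.1,0]],"twist":[0,0,0,0],"claw":[-1,-1,-1,-1]}' 30;python3 -m jog '{"linear":[[0.1,0,0],[0.2,0,0],[0.3,0,0],[0.3,0,0]],"twist":[0,0,0,0],"claw":[-1,-1,-1,-1]}' 30
```

```text
t: 30.97
tcp_pos: [0.5383, -0.2706, 0.0836]
tool_rot: [0.454, 0.542, -0.454, 0.542]
force: [-0.5, -0.3, 0.4]
finger_gap: 0.002
t: 31.3
tcp_pos: [0.5385, -0.2708, 0.0807]
tool_rot: [0.454, 0.542, -0.454, 0.542]
force: [0.9, -0.7, 2.6]
finger_gap: 0.008
```

```bash
python3 -m jog '{"linear":[[0.05,0,0],[0.1,0,0],[0.1,0,0]],"twist":[0,0,0],"claw":[-1,-1,-1]}' 30;python3 -m jog '{"linear":[[0.05,0,0],[0.1,0,0],[0.1,0,0]],"twist":[0,0,0],"claw":[-1,-1,-1]}' 30;python3 -m jog '{"linear":[[0.05,0,0],[0.1,0,0],[0.1,0,0]],"twist":[0,0,0],"claw":[-1,-1,-1]}' 30
```

```text
t: 31.55
tcp_pos: [0.5386, -0.2709, 0.0798]
tool_rot: [0.454, 0.541, -0.454, 0.542]
force: [0.2, -0.6, 3.0]
finger_gap: 0.0
t: 31.8
tcp_pos: [0.5387, -0.2709, 0.079]
tool_rot: [0.454, 0.541, -0.454, 0.542]
force: [-0.4, -0.5, 6.1]
finger_gap: -0.001
t: 32.05
tcp_pos: [0.5389, -0.2712, 0.0784]
tool_rot: [0.454, 0.541, -0.454, 0.542]
force: [-1.8, 0.3, 7.2]
finger_gap: -0.001
```

```bash
python3 -m jog '{"linear":[[0.1,0,0],[0.2,0,0],[0.2,0,0]],"twist":[0,0,0],"claw":[-1,-1,-1]}' 30;python3 -m jog '{"linear":[[0.1,0,0],[0.2,0,0],[0.2,0,0]],"twist":[0,0,0],"claw":[-1,-1,-1]}' 30
```

```text
t: 32.3
tcp_pos: [0.5393, -0.2717, 0.0772]
tool_rot: [0.454, 0.541, -0.454, 0.543]
force: [-1.4, -0.3, 10.6]
finger_gap: 0.002
t: 32.55
tcp_pos: [0.5398, -0.2723, 0.0758]
tool_rot: [0.454, 0.54, -0.454, 0.544]
force: [-1.4, -0.6, 13.1]
finger_gap: 0.0
```

```bash
python3 -m jog '{"linear":[[0.1,0,0],[0.2,0,0],[0.2,0,0]],"twist":[0,0,0],"claw":[-1,-1,-1]}' 30;python3 -m jog '{"linear":[[0.1,0,0],[0.2,0,0],[0.2,0,0]],"twist":[0,0,0],"claw":[-1,-1,-1]}' 30
python3 - <<'E'
from h import *
st(); snap('side','side17'); snap('wrist','wrist17')
E
```

```text
t: 32.8
tcp_pos: [0.5402, -0.2727, 0.0745]
tool_rot: [0.454, 0.54, -0.454, 0.544]
force: [-1.8, -0.5, 16.4]
finger_gap: -0.001
t: 33.05
tcp_pos: [0.5407, -0.2733, 0.073]
tool_rot: [0.454, 0.539, -0.455, 0.545]
force: [-2.0, -1.7, 17.0]
finger_gap: -0.0
p [ 0.5407 -0.2733  0.073 ] F [-1.98 -1.75 17.04] M [-0.15  0.27 -0.03] gap -0.0 t 33.05
```

View pics/wrist17.png

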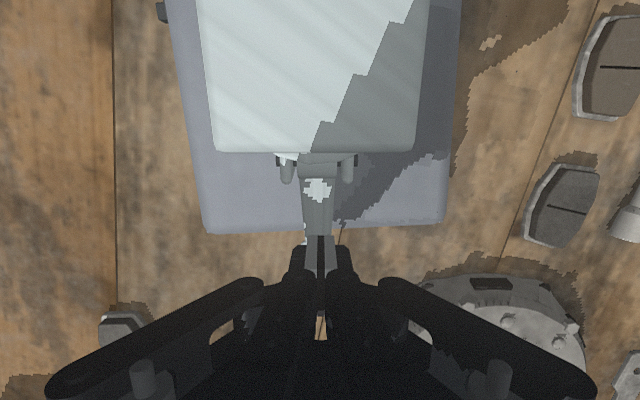

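Run:
```python
import cv2,numpy as np
r=[cv2.resize(cv2.imread(f'pics/side{i}.png')[120:210,296:331],None,fx=6.5,fy=6.5,interpolation=cv2.INTER_CUBIC) for i in(12,14,17)]
cv2.imwrite('pics/cmp2.png',np.hstack(r))
```

```text
(no output)
```

View pics/cmp2.png

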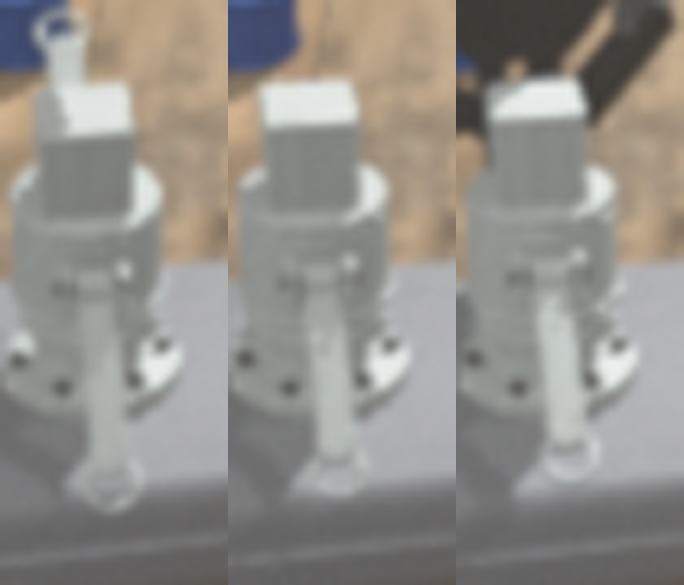

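```bash
python3 -m jog '{"linear":[[-1,0,0],[-4,0,0],[-8,0,0],[-12,0,0],[-16,0,0],[-20,0,-0.6],[-20,0,-0.6],[-20,0,-0.6]],"twist":[0,0,0,0,0,0,0,0],"claw":[-1,-1,-1,-1,-1,-1,-1,-1]}' 30
python3 - <<'E'
from h import *
st(); snap('side','side18'); snap('wrist','wrist18')
a=cv2.imread('pics/wrist18.png'); cv2.imwrite('pics/w18c.png',cv2.resize(a[0:260,210:430],None,fx=2.3,fy=2.3,interpolation=cv2.INTER_CUBIC))
r=[cv2.resize(cv2.imread(f'pics/side{i}.png')[120:210,296:331],None,fx=6.5,fy=6.5,interpolation=cv2.INTER_CUBIC) for i in(12,14,18)]
cv2.imwrite('pics/cmp3.png',np.hstack(r))
E
```

```text
t: 33.82
tcp_pos: [0.5382, -0.265, 0.2721]
tool_rot: [0.454, 0.54, -0.454, 0.544]
force: [-0.2, -0.7, -0.6]
finger_gap: -0.001
p [ 0.5382 -0.265   0.2721] F [-0.19 -0.74 -0.58] M [0.01 0.   0.02] gap -0.001 t 33.82
```

View pics/cmp3.png

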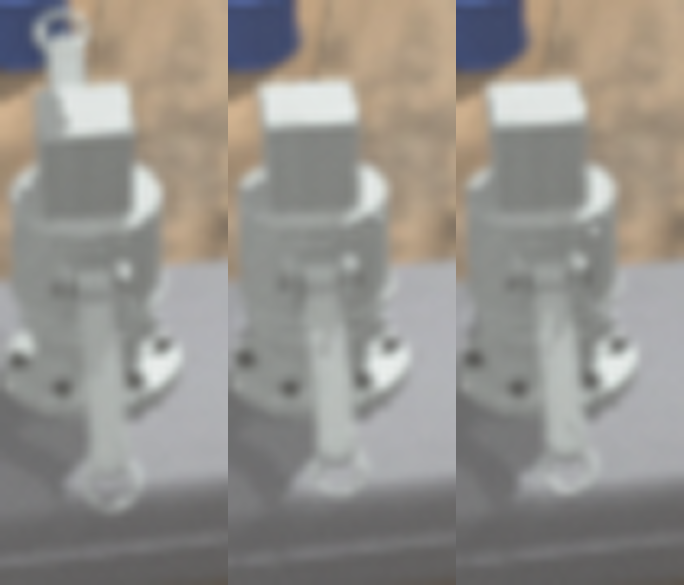

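View pics/w18c.png

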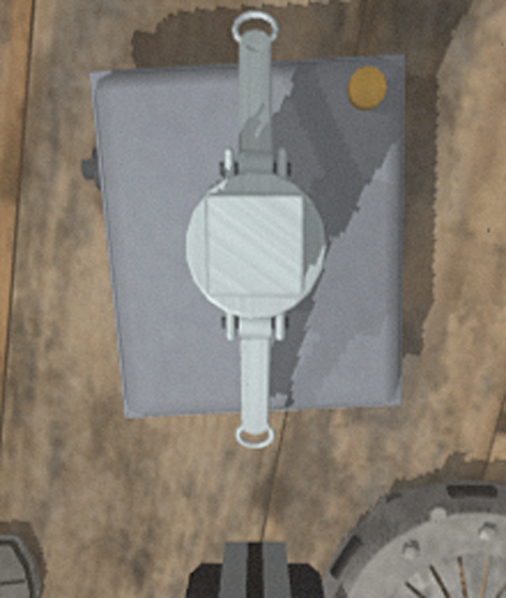

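Run:
```python
import cv2
a=cv2.imread('pics/wrist18.png'); cv2.imwrite('pics/w18h.png',cv2.resize(a[55:155,280:360],None,fx=6,fy=6,interpolation=cv2.INTER_CUBIC))
cv2.imwrite('pics/w18b.png',cv2.hconcat([cv2.resize(a[0:40,300:340],None,fx=9,fy=9,interpolation=cv2.INTER_CUBIC),cv2.resize(a[160:200,300:340],None,fx=9,fy=9,interpolation=cv2.INTER_CUBIC)]))
```

```text
(no output)
```

View pics/w18h.png

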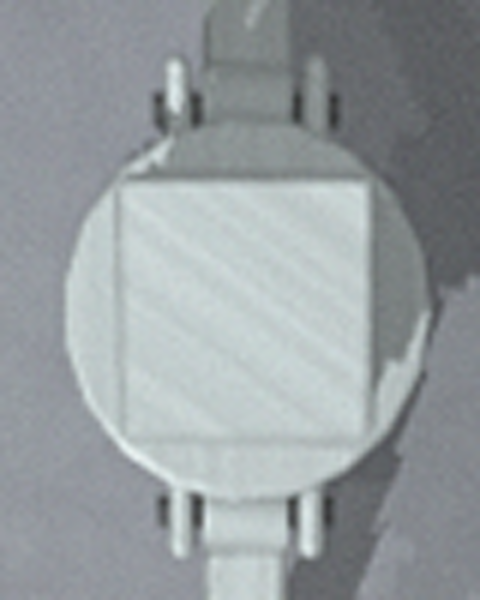

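View pics/w18b.png

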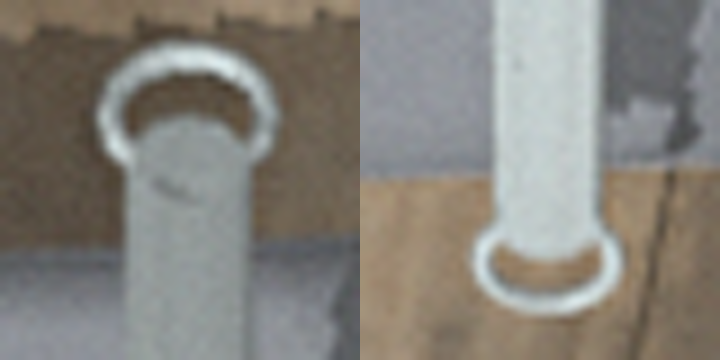

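```bash
cat > fit.py <<'E'
from h import *
from scipy.optimize import least_squares
def fit(f,obs,fixz=.0875):
    w=load(f); xd=np.array([.985,.174,0]); yd=np.array([-.174,.985,0]); zd=np.array([0,0,1.])
    B=np.stack([xd,yd,zd],1)
    def mod(p):
        cx,cy,tau,a,b=p; Rt=B@Ro.from_euler('x',tau).as_matrix()
        o=np.array([.5242,-.19,.118])+B@[cx,cy,0]   # pivot near
        P=lambda q: proj(w,o+Rt@(np.array(q)-[0,0,.118-fixz]))
        L={}
        for i,(sx,sy) in enumerate(((-1,1),(1,1),(1,-1),(-1,-1))): L['h%d'%i]=P((sx*.0165,sy*.0165,.08))
        L['sk-']=P((0,-.0278,.044)); L['sk+']=P((0,.0278,.044)); L['skl']=P((-.0278,0,.044)); L['skr']=P((.0278,0,.044))
        L['hA']=P((0,.031,.023)); L['hB']=P((0,-.031,.023))
        for n,j,s in(('eA',a,1),('eB',b,-1)):
            th=np.pi/4-j; L[n]=P((0,s*(.031+.065*np.cos(th)-.003*np.sin(th)),.023+.065*np.sin(th)+.003*np.cos(th)))
        return L
    def res(p):
        L=mod(p); r=[]
        for k,(u,v) in obs.items():
            if u is not None: r.append(L[k][0]-u)
            if v is not None: r.append(L[k][1]-v)
        return np.array(r)
    o=least_squares(res,[0,0,0,1.3,1.3]); C=np.linalg.inv(o.jac.T@o.jac)*max(.15,np.mean(o.fun**2))
    print(f,'cx,cy,tilt(+=toward -y/B),A,B',np.round(o.x,4),'sd',np.round(np.sqrt(np.diag(C)),4)); print(np.round(o.fun,1))
E
python3 - <<'E'
from fit import *
c=lambda u,v:(None if u is None else 280+u/6-.4,None if v is None else 55+v/6-.4)
obs={'h0':c(120,180),'h1':c(368,180),'h2':c(365,438),'h3':c(125,438),'sk-':c(None,497),'sk+':c(None,122),'skl':c(65,None),'skr':c(430,None),'hA':c(None,112),'hB':c(None,512),'eA':(None,116/9-.4),'eB':(None,160+258/9-.4)}
for z in(.086,.0875,.089): fit('wrist18',obs,z)
c=lambda u,v:(None if u is None else 280+u/6-.4,None if v is None else 50+v/6-.4)
obs={'h0':c(112,186),'h1':c(365,186),'h2':c(362,450),'h3':c(112,450),'sk-':c(None,514),'sk+':c(None,130),'skl':c(60,None),'skr':c(425,None),'hA':c(None,120),'hB':c(None,523),'eA':(None,100/9-.4),'eB':(None,145+378/9-.4)}
fit('wrist16',obs)
E
```

```text
wrist18 cx,cy,tilt(+=toward -y/B),A,B [ 1.0000e-04 -6.0000e-04  1.4000e-03  1.2848e+00  1.3185e+00] sd [0.0002 0.0002 0.0065 0.017  0.0196]
[-0.5 -0.4  1.  -0.4  0.6  0.4 -0.5  0.4  1.1 -0.8 -0.7 -0.  -0.1  0.
  0.  -0. ]
wrist18 cx,cy,tilt(+=toward -y/B),A,B [ 1.0000e-04 -7.0000e-04  1.3000e-03  1.2930e+00  1.3281e+00] sd [0.0002 0.0003 0.0078 0.0205 0.0236]
[-0.6 -0.5  1.1 -0.5  0.8  0.6 -0.6  0.6  1.3 -1.  -0.9  0.1 -0.2  0.2
  0.  -0. ]
wrist18 cx,cy,tilt(+=toward -y/B),A,B [ 1.0000e-04 -7.0000e-04  1.1000e-03  1.3011e+00  1.3375e+00] sd [0.0003 0.0004 0.0093 0.0241 0.0278]
[-0.7 -0.7  1.2 -0.7  0.9  0.7 -0.7  0.7  1.4 -1.1 -1.1  0.3 -0.4  0.4
  0.  -0. ]
wrist16 cx,cy,tilt(+=toward -y/B),A,B [ 3.0000e-04 -0.0000e+00  7.0000e-03  1.3345e+00  1.3064e+00] sd [0.0002 0.0002 0.0058 0.0147 0.0178]
[-0.5 -0.2  0.6 -0.2  0.3  0.3  0.4  0.3  0.5 -0.9 -1.2  0.3 -0.   0.5
  0.  -0. ]
```

```bash
python3 -m jog '{"linear":[[0,0,-4],[0,0,-8],[0,0,-12],[0,0,-16],[2,0,-16.2],[5,0,-16.2],[9,0,-16.2],[13,0,-16.2],[16,0,-16.2],[17.5,0,-16.2],[18,0,-16.2],[18,0,-16.2]],"twist":[0,0,0,0,0,0,0,0,0,0,0,0],"claw":[-1,-1,-1,-1,-1,-1,-1,-1,-1,-1,-1,-1]}' 30
python3 - <<'E'
from h import *
delta([.5098,-.1082,.082])
E
```

```text
t: 34.92
tcp_pos: [0.5068, -0.1043, 0.0866]
tool_rot: [0.454, 0.544, -0.455, 0.539]
force: [-0.3, 0.8, -0.6]
finger_gap: -0.003
tool axes y,z [ 0.985  0.174 -0.006] [ 0.174 -0.985 -0.004]
shift cm [0.45 0.23 0.43] p [ 0.5068 -0.1043  0.0866] F [-0.32  0.79 -0.56] gap -0.003 t 34.9167
```

```bash
python3 -m jog '{"linear":[[0.0,0.2,0.3],[0.2,0.2,0.3],[0.4,0.2,0.3],[0.4,0.2,0.3]],"twist":[0,0,0,0],"claw":[-1,-1,-1,-1]}' 30;python3 -m jog '{"linear":[[0.05,0,0],[0.1,0,0],[0.15,0,0],[0.2,0,0]],"twist":[0,0,0,0],"claw":[-1,-1,-1,-1]}' 30;python3 -m jog '{"linear":[[0.05,0,0],[0.1,0,0],[0.1,0,0]],"twist":[0,0,0],"claw":[-1,-1,-1]}' 30
```

```text
t: 35.25
tcp_pos: [0.5121, -0.1081, 0.0862]
tool_rot: [0.455, 0.541, -0.454, 0.542]
force: [0.3, 0.6, -0.8]
finger_gap: 0.002
t: 35.58
tcp_pos: [0.5117, -0.1078, 0.0837]
tool_rot: [0.454, 0.542, -0.454, 0.542]
force: [0.2, -0.3, -1.0]
finger_gap: -0.001
t: 35.83
tcp_pos: [0.5116, -0.1078, 0.0824]
tool_rot: [0.454, 0.542, -0.454, 0.542]
force: [0.3, -0.3, 0.5]
finger_gap: 0.001
```

```bash
python3 -m jog '{"linear":[[0.05,0,0],[0.1,0,0],[0.1,0,0]],"twist":[0,0,0],"claw":[-1,-1,-1]}' 30;python3 -m jog '{"linear":[[0.05,0,0],[0.1,0,0],[0.1,0,0]],"twist":[0,0,0],"claw":[-1,-1,-1]}' 30;python3 -m jog '{"linear":[[0.05,0,0],[0.1,0,0],[0.1,0,0]],"twist":[0,0,0],"claw":[-1,-1,-1]}' 30
```

```text
t: 36.08
tcp_pos: [0.5118, -0.108, 0.0817]
tool_rot: [0.454, 0.542, -0.454, 0.542]
force: [0.8, -0.6, 3.0]
finger_gap: -0.004
t: 36.33
tcp_pos: [0.5119, -0.1081, 0.0808]
tool_rot: [0.454, 0.541, -0.454, 0.542]
force: [-0.6, -0.8, 4.7]
finger_gap: -0.001
t: 36.58
tcp_pos: [0.5119, -0.108, 0.0798]
tool_rot: [0.454, 0.541, -0.454, 0.542]
force: [-0.8, -0.6, 5.8]
finger_gap: 0.001
```

```bash
python3 -m jog '{"linear":[[0.05,0,0],[0.1,0,0],[0.1,0,0]],"twist":[0,0,0],"claw":[-1,-1,-1]}' 30;python3 -m jog '{"linear":[[0.05,0,0],[0.1,0,0],[0.1,0,0]],"twist":[0,0,0],"claw":[-1,-1,-1]}' 30;python3 -m jog '{"linear":[[0.05,0,0],[0.1,0,0],[0.1,0,0]],"twist":[0,0,0],"claw":[-1,-1,-1]}' 30
python3 - <<'E'
from h import *
st(); snap('side','side19')
r=[cv2.resize(cv2.imread(f'pics/side{i}.png')[120:210,296:331],None,fx=6.5,fy=6.5,interpolation=cv2.INTER_CUBIC) for i in(12,18,19)]
cv2.imwrite('pics/cmp4.png',np.hstack(r))
E
```

```text
t: 36.83
tcp_pos: [0.5121, -0.1082, 0.0791]
tool_rot: [0.454, 0.541, -0.454, 0.542]
force: [-0.1, -0.3, 7.4]
finger_gap: -0.002
t: 37.08
tcp_pos: [0.5123, -0.1083, 0.0785]
tool_rot: [0.454, 0.541, -0.454, 0.543]
force: [-0.8, 0.0, 10.5]
finger_gap: 0.001
t: 37.33
tcp_pos: [0.5126, -0.1084, 0.0778]
tool_rot: [0.455, 0.541, -0.454, 0.543]
force: [-1.9, 0.2, 11.9]
finger_gap: -0.002
p [ 0.5126 -0.1084  0.0778] F [-1.87  0.22 11.94] M [-0.16  0.16 -0.03] gap -0.002 t 37.33
```

View pics/cmp4.png

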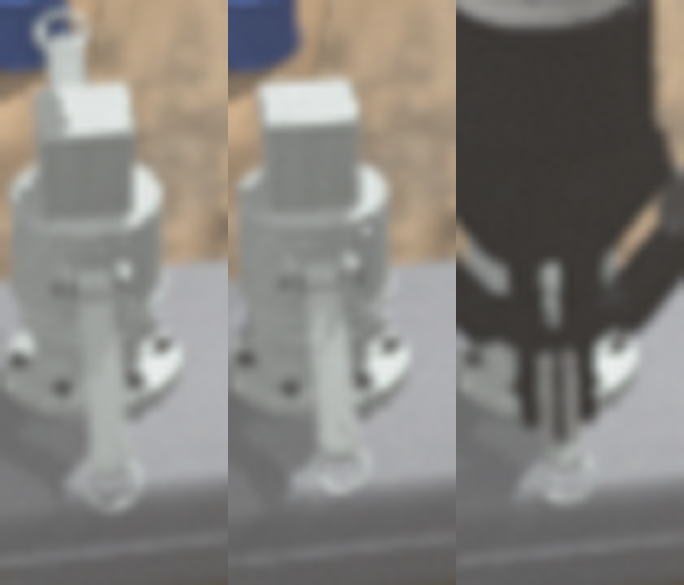

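```bash
python3 -m jog '{"linear":[[-0.5,0,0],[-2,0,0],[-6,0,0],[-10,0,0],[-14,0,0],[-18,0,0],[-19.3,0,4],[-19.3,0,8],[-19.3,0,12],[-19.3,0,16],[-19.3,0,16],[-19.3,0,16]],"twist":[0,0,0,0,0,0,0,0,0,0,0,0],"claw":[-1,-1,-1,-1,-1,-1,-1,-1,-1,-1,-1,-1]}' 30
python3 - <<'E'
from h import *
st(); snap('side','side20'); snap('wrist','wrist20')
a=cv2.imread('pics/wrist20.png')
cv2.imwrite('pics/w20h.png',cv2.resize(a[55:155,280:360],None,fx=6,fy=6,interpolation=cv2.INTER_CUBIC))
cv2.imwrite('pics/w20b.png',cv2.hconcat([cv2.resize(a[0:40,300:340],None,fx=9,fy=9,interpolation=cv2.INTER_CUBIC),cv2.resize(a[160:200,300:340],None,fx=9,fy=9,interpolation=cv2.INTER_CUBIC)]))
r=[cv2.resize(cv2.imread(f'pics/side{i}.png')[120:210,296:331],None,fx=6.5,fy=6.5,interpolation=cv2.INTER_CUBIC) for i in(12,18,20)]
cv2.imwrite('pics/cmp5.png',np.hstack(r))
E
```

```text
t: 38.38
tcp_pos: [0.539, -0.2672, 0.2683]
tool_rot: [0.455, 0.542, -0.455, 0.54]
force: [0.4, 0.8, -0.3]
finger_gap: 0.001
p [ 0.539  -0.2672  0.2683] F [ 0.43  0.77 -0.26] M [ 0.06 -0.02 -0.02] gap 0.001 t 38.38
```

View pics/cmp5.png

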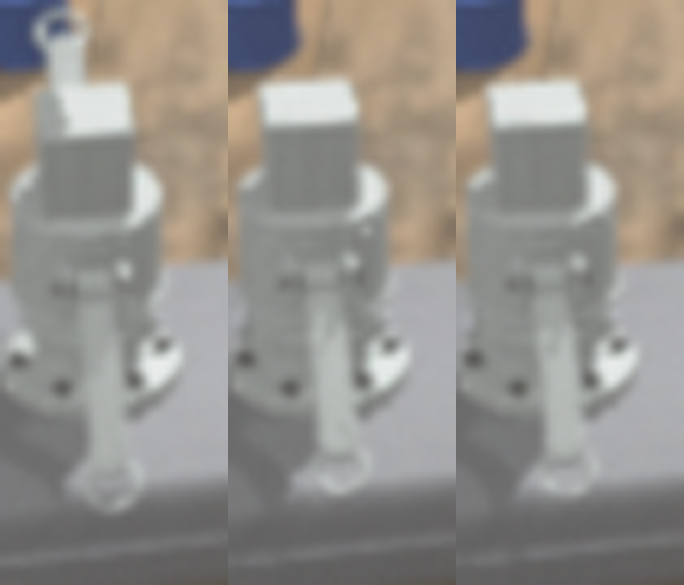

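View pics/w20h.png

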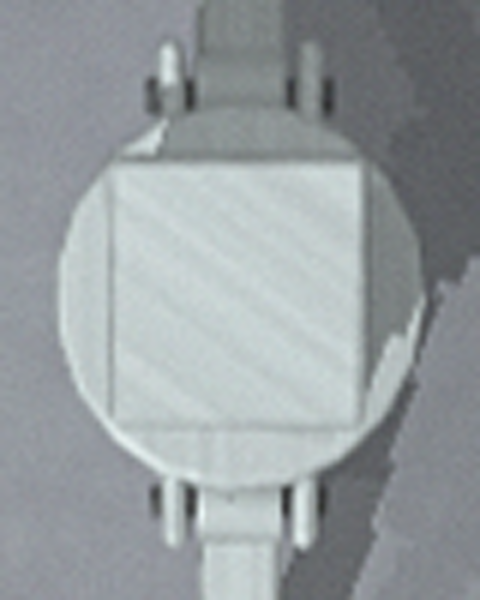

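View pics/w20b.png

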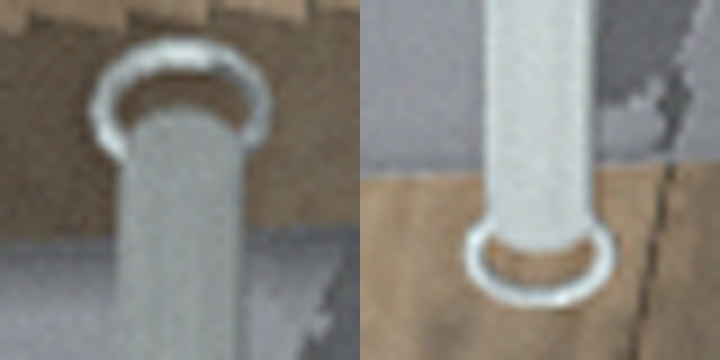

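Run:
```python
from fit import *
c=lambda u,v:(None if u is None else 280+u/6-.4,None if v is None else 55+v/6-.4)
obs={'h0':c(112,160),'h1':c(364,160),'h2':c(361,424),'h3':c(112,424),'sk-':c(None,488),'sk+':c(None,104),'skl':c(60,None),'skr':c(422,None),'hA':c(None,94),'hB':c(None,497),'eA':(None,104/9-.4),'eB':(None,160+250/9-.4)}
fit('wrist20',obs)
```

```text
wrist20 cx,cy,tilt(+=toward -y/B),A,B [5.0000e-04 5.0000e-04 7.7000e-03 1.3292e+00 1.3037e+00] sd [0.0002 0.0002 0.0064 0.0163 0.0196]
[-0.7 -0.2  0.6 -0.3  0.4  0.3  0.2  0.4  0.5 -0.9 -1.3  0.7 -0.   0.5
  0.  -0. ]
```

Run:
```python
from h import *
from scipy.optimize import least_squares
w=load('wrist20'); s=load('side20')
a=cv2.imread('pics/side20.png'); cv2.imwrite('pics/s20d.png',cv2.resize(a[150:205,295:330],None,fx=11,fy=11,interpolation=cv2.INTER_CUBIC))
ax=np.array([.5242,-.1895,.0875]); yd=np.array([-.174,.985,0])
for vs in(188,189,190,191):
    X=tri(w,(320.3,104/9-.4),s,(312.8,vs))-ax; h=X@yd-.031; z=X[2]-.023
    n=.003; r=np.hypot(h,z); th=np.arctan2(z,h)-n/r
    print(vs,'h %.4f z %.4f r %.4f joint %.3f'%(h,z,r,np.pi/4-th))
```

```text
188 h 0.0583 z -0.0328 r 0.0669 joint 1.343
189 h 0.0590 z -0.0351 r 0.0686 joint 1.366
190 h 0.0596 z -0.0374 r 0.0704 joint 1.389
191 h 0.0603 z -0.0397 r 0.0722 joint 1.410
```

View pics/s20d.png

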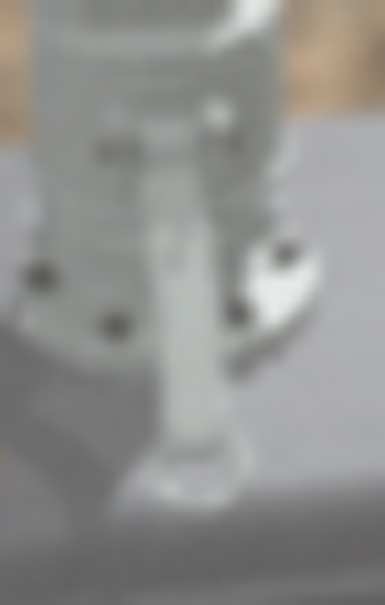

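```bash
python3 -m jog '{"linear":[[-1,0,1],[-2,0,2],[-2,0,2],[-2,0,2],[-2,0,2]],"twist":[0,0,0,0,0],"claw":[-1,-1,-1,-1,-1]}' 30
python3 - <<'E'
from h import *
st(); print(manip.sign_off())
E
```

```text
t: 38.9
tcp_pos: [0.5424, -0.2832, 0.2889]
tool_rot: [0.454, 0.543, -0.454, 0.541]
force: [-0.4, 0.3, -0.4]
finger_gap: 0.002
p [ 0.5424 -0.2832  0.2889] F [-0.42  0.33 -0.43] M [-0.04 -0.    0.  ] gap 0.002 t 38.9
the job is handed in; nothing more can be done
None
```

I put the coupling on the adaptor and pushed it home, then swung cam arm A and cam arm B down to their stops. I handed the job in at 38.9 s with the gripper raised clear of everything. No verdict was reported.

**Pushing home:** the valve button began to move at tool height 0.151 m and met a solid stop at 0.1386 m, about 12 mm of travel. The peak force on it was about 18 N.

**Cam arms:** the highest force on arm A was about 18 N and on arm B about 17 N, against the 40 N limit. My second, firmer push on B tilted the coupling and lifted arm A slightly. The coupling settled back upright, and I re-seated A with about 12 N.

**Last checks:**
- **Coupling:** the wrist picture puts it within about 1 mm of centre and tilted by about 0.01 rad, against limits of 4 mm and 0.07 rad.
- **Arm angles:** my checks disagreed.

| Check | Arm A | Arm B |
|---|---|---|
| Wrist view alone, assuming a 65 mm bar | 1.33 rad | 1.30 rad |
| Wrist and side views together (A), or using the bar length they gave (B) | 1.39 rad | 1.39–1.40 rad |

- **Which I trust:** the two-view result, because the bar's visible end came out at about 70 mm and the heights where the fingers met the arms agree with it. Arm B had no direct second view, so it is the less certain one; the threshold is 1.30 rad.
- **Loose parts:** the bearing, bolt and spring looked undisturbed in the pictures, but I did not measure them again at the end.

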